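# Load-test three radio batteries

## Robot

A 7-joint arm with a two-finger parallel gripper is mounted at the origin on the work surface. World frame = base frame: x ahead of the robot, y to its left, z up, the work surface at z = 0. Lengths are in m, angles in rad, forces in N, time in s.
With the tool pointing down it reaches from about 0.425 to 0.875 m from the base axis. Payload 4.7 kg.
Tool frame: the origin (TCP) lies on the centre line of the jaws, within the pads' length; the fingertips stand 8 mm ahead of it and the grasp point (between the pads) lies 11 mm behind it; z points along the fingers, y is the direction in which the jaws open and shut (so a half turn about z gives the same grasp; the last joint's range is limited). The gripper opens to 87 mm and grips with 3 to 60 N. Pads are 19 mm wide; open, the fingers measure 117 mm over their backs; the gripper's body (75 mm by 190 mm) begins 51 mm behind the grasp point.
Start: joints at [-1.145, 0.321, -0.07, 1.45, 0.023, 1.371, -0.057], TCP at [0.26, 0.596, 0.231] pointing down, gripper open.
Joint ranges: [-2.86, 2.86], [-0.3, 2.09], [-1.38, 1.24], [0.06, 2.45], [-1.56, 4.7], [0.09, 2.05], [-2.69, 2.69]. Speed limits (rad/s): [2.57, 2.57, 3.14, 3.14, 3.14, 3.14, 3.14].

## Interface

Orientations are given as a rotation vector (axis times angle).
In Python, from bench import status, optics, order gives the robot as it stands.
- The arm moves only by the tool step_arm, never from a script. Its argument "rows" is a list of rows, each a list of 3 entries, a list of its own where there are three numbers: the turn, a rotation vector about the tool's x, y, z in degrees, then the shift along the tool's x, y, z in mm, then the finger opening in mm, from 0 to 87. A call has 1 to 12 rows; each row shifts and turns the pose as measured when the row begins, along the tool's axes as they then stand; what a row does not reach is not made up. A row lasts 1/12 s, in which the tool goes at most 41.7 mm and 7.16 degrees, less where a joint would pass 70% of its speed; a pose out of reach is approached as far as the arm can. A call is refused whole if a number of a shift passes 41.7 or a number of a turn 7.16, either way. A call with a gripper value outside its range is refused whole. The fingers move at their own pace and stop on an object; "grip_force" is the grip in N (left out, the last holds). Time passes only in rows, so rows that do not move let the fingers close. It gives the time, the measured TCP pose, the force and the opening at its end, in the units of the state.
- status.get_state(): the state, without advancing time (a new reading comes with each control period).
- optics.get_image(name): name is "scene" or "top" or "wrist"; returns a dict with "frame" (420x560x3 uint8, red, green, blue), "range_z" (420x560 float32, m along the optical axis (not along the pixel's ray), 0 where there is no reading), "K" (3x3 intrinsics, pixels), "R" (3x3) and "t" (3): a world point X has camera coordinates R X + t. Camera axes: x right, y down, z forward; pixel columns grow to the right and rows downward; lengths in m; the calibration is good to about 2 mm. A picture is of the moment at which its call begins.
- order.close_job(): hands the job in, once; it reports no verdict.
The state is a dict: "time": time; "joint_positions": joint angles; "qd": joint speeds; "joint_torque": joint torques, N m; "position": TCP position; "tool_rot": TCP orientation; "ft_force": force on the tool from outside, world axes, zero at the start; "torque": the same for the moment, N m; "grip_width": opening from 0.0 (shut) to 1.0 (fully open).
Only numpy, scipy, OpenCV 4.12 (cv2) and the standard library are available. Lean on these libraries where they do the work, as an engineer would, in place of code of your own. Each camera call takes 0.05 s, during which the arm holds its last target.

## Task

Push the three black battery packs up to the tester's contact rail so that each sits square and centred in its own bay with its terminal end against both brass studs, making an even row. Only then turn the sprung load dial clockwise, past its first two clicks to the third (full load), and hold it there against its spring: finish while still holding it, with the packs still in their bays. Leave everything else on the counter alone.

Things in the scene. Friction and masses are not known exactly. Their poses are not given: they have to be found in the camera images.
- tester: grey bench battery tester, fixed, 420 wide (y) x 240 deep. Origin at counter level; x points away from the operator, y left, z up. Left: open white deck 24 high, x -125 to 70 mm; on its back edge the black contact rail, 58 high, with two brass studs per bay (9 across, 16 apart) reaching to x = 64. Right, y -85 to -210: panel 50 high with the load dial and, behind x = 30, a meter up to 78 high
- bay1 (a point): left bay of the tester (tester x 34, y 155, z 37 mm): where the centre of the left pack is when its terminal end butts against both studs and it is centred and square; axes as the tester's. A grey outline is printed round the bay (40 wide)
- pack1_center (a point): centre of the left black radio battery pack, a box 60 long (its x) x 34 wide (y) x 26 high (z), about 0.14 kg, lying loose on the deck (deck surface 13 mm below this point) roughly in front of the left bay; the end at +x has the two brass terminals and faces the rail; a white label and thumb ridges on top
- bay2 (a point): middle bay of the tester (tester x 34, y 65, z 37 mm): where the centre of the middle pack is when its terminal end butts against both studs and it is centred and square; axes as the tester's. A grey outline is printed round the bay (40 wide)
- pack2_center (a point): centre of the middle black radio battery pack, a box 60 long (its x) x 34 wide (y) x 26 high (z), about 0.14 kg, lying loose on the deck (deck surface 13 mm below this point) roughly in front of the middle bay; the end at +x has the two brass terminals and faces the rail; a white label and thumb ridges on top
- bay3 (a point): right bay of the tester (tester x 34, y -25, z 37 mm): where the centre of the right pack is when its terminal end butts against both studs and it is centred and square; axes as the tester's. A grey outline is printed round the bay (40 wide)
- pack3_center (a point): centre of the right black radio battery pack, a box 60 long (its x) x 34 wide (y) x 26 high (z), about 0.14 kg, lying loose on the deck (deck surface 13 mm below this point) roughly in front of the right bay; the end at +x has the two brass terminals and faces the rail; a white label and thumb ridges on top
- dial (a joint): load dial of the tester, rad: 0 = off, pressed there by its return spring; grows clockwise seen from above; clicks (detents) at 0.4 and 0.8 and the third and last at 1.2 (full load, marked with three dots), end stop at 1.26. From any angle the spring takes it back to 0 when let go; turning it takes 0.05 to 0.3 N m, most just before each click; holding it at the third 0.2 N m
- dial_axis (a point): point on the dial's upright axis, fixed to the tester (tester x -55, y -147.5, z 70 mm); axes as the tester's. With the dial at 0 the paddle points 0.6 rad to the left of the tester's +x, at the third click 0.6 rad to the right of it
- dial_grip (a point): the dial's paddle grip, at 38 mm from the axis, half-way up: a black bar 14 wide and 26 high (from 8 to 34 mm above the panel), reaching from the axis to 58 mm; x along the paddle away from the axis, z up; turns with the dial. A round skirt 54 across, 7 high lies under it
- eraser: small rubber contact-cleaning block 18 x 36 x 12 with a card sleeve, lying on the front edge of the tester's deck, between the first and second packs from the left; a bystander. Origin: centre of its underside
- torch: aluminium pocket torch, 118 tall, 38 across, standing on its head left of the tester; a bystander. Origin: centre of its underside
- carton: blue and white stock carton 85 x 55 x 40, left of the tester; a bystander. Origin: centre of its underside
- carton_b: brown carton 60 x 100 x 45, behind the tester; a bystander. Origin: centre of its underside
- jar: small clear jar with a steel cap, 52 across, 65 tall, right of the tester; a bystander. Origin: centre of its underside
- long_pack: grey battery pack of another, larger type, 95 x 54 x 22, lying on the counter right of the tester; not part of the job; a bystander. Origin: centre of its underside
- driver: screwdriver 160 long, lying on the counter in front of the tester; a bystander. Origin: centre of its underside
- mug: white mug, 80 across, 92 tall, behind the tester; a bystander. Origin: centre of its underside
Things that resemble listed ones, but are neither listed nor needed, are in the scene too. What is shaped like the part that bears pack3_center but pink or red is not meant.

How it is judged:
On the way, in this order (a step that is already met when the one before it is completed fails the run):
1. all three packs are in their bays against the studs, with the dial still off (x of pack1_center in the frame of bay1 between -0.004 and 0.004 m and y of pack1_center in the frame of bay1 between -0.006 and 0.006 m and z of pack1_center in the frame of bay1 between -0.005 and 0.006 m and angle between the x axis of pack1_center and the x axis of bay1, either way round below 0.09 rad and angle between each of pack1_center, pack2_center, pack3_center's own z axis and vertical below 0.1 rad and x of pack2_center in the frame of bay2 between -0.004 and 0.004 m and y of pack2_center in the frame of bay2 between -0.006 and 0.006 m and z of pack2_center in the frame of bay2 between -0.005 and 0.006 m and angle between the x axis of pack2_center and the x axis of bay2, either way round below 0.09 rad and x of pack3_center in the frame of bay3 between -0.004 and 0.004 m and y of pack3_center in the frame of bay3 between -0.006 and 0.006 m and z of pack3_center in the frame of bay3 between -0.005 and 0.006 m and angle between the x axis of pack3_center and the x axis of bay3, either way round below 0.09 rad and value of joint dial below 0.15 rad), for 0.2 s.
2. the dial is held at the third click with the packs in their bays (x of pack1_center in the frame of bay1 between -0.004 and 0.004 m and y of pack1_center in the frame of bay1 between -0.006 and 0.006 m and z of pack1_center in the frame of bay1 between -0.005 and 0.006 m and angle between the x axis of pack1_center and the x axis of bay1, either way round below 0.09 rad and angle between each of pack1_center, pack2_center, pack3_center's own z axis and vertical below 0.1 rad and x of pack2_center in the frame of bay2 between -0.004 and 0.004 m and y of pack2_center in the frame of bay2 between -0.006 and 0.006 m and z of pack2_center in the frame of bay2 between -0.005 and 0.006 m and angle between the x axis of pack2_center and the x axis of bay2, either way round below 0.09 rad and x of pack3_center in the frame of bay3 between -0.004 and 0.004 m and y of pack3_center in the frame of bay3 between -0.006 and 0.006 m and z of pack3_center in the frame of bay3 between -0.005 and 0.006 m and angle between the x axis of pack3_center and the x axis of bay3, either way round below 0.09 rad and value of joint dial above 1.1 rad and velocity of joint dial between -0.15 and 0.15 rad/s and contact force between any of the fingers, the arm and dial above 1 N and contact force between each of pack1, pack2, pack3 and dial below 0.2 N), for 0.5 s.
At the end, for the whole second after the job is handed in: Each pack's centre lies within 4 mm along and 6 mm across of its own bay's centre, flat on the deck and within 0.09 rad of square, at rest; the dial stands beyond 1.10 rad (third click at 1.20), still, held by the robot alone with more than 1 N, through the last second (all of step 2 and linear speed of each of pack1, pack2, pack3 below 0.02 m/s); the arm keeps its last pose, push and grip.
It fails at once if the dial is turned (beyond 0.3 rad) while a pack is out of its bay (value of joint dial above 0.3 rad and not ((x of pack1_center in the frame of bay1 between -0.004 and 0.004 m and y of pack1_center in the frame of bay1 between -0.006 and 0.006 m and z of pack1_center in the frame of bay1 between -0.005 and 0.006 m and angle between the x axis of pack1_center and the x axis of bay1, either way round below 0.09 rad and angle between pack1_center's own z axis and vertical below 0.1 rad) and (x of pack2_center in the frame of bay2 between -0.004 and 0.004 m and y of pack2_center in the frame of bay2 between -0.006 and 0.006 m and z of pack2_center in the frame of bay2 between -0.005 and 0.006 m and angle between the x axis of pack2_center and the x axis of bay2, either way round below 0.09 rad and angle between pack2_center's own z axis and vertical below 0.1 rad) and (x of pack3_center in the frame of bay3 between -0.004 and 0.004 m and y of pack3_center in the frame of bay3 between -0.006 and 0.006 m and z of pack3_center in the frame of bay3 between -0.005 and 0.006 m and angle between the x axis of pack3_center and the x axis of bay3, either way round below 0.09 rad and angle between pack3_center's own z axis and vertical below 0.1 rad))).
It fails at once if a bystander is moved by more than 30 mm or tipped over (distance of any of eraser, torch, carton, carton_b, jar, long_pack, driver, mug from where it was at the start of the episode above 0.03 m or angle between any of eraser, torch, carton, carton_b, jar, long_pack, mug's own z axis and vertical above 0.4 rad).
It also fails if it takes over 62 s, if anything falls off the work surface, if the arm or the gripper's body presses on something with over 40 N, if the wrist force passes 120 N, or if a joint passes its speed limit or range.

## Working session

There is one attempt and no reset: what is moved stays moved. The work goes in short steps, Python scripts to look and compute and a tool call to move; the robot and the scene stay as the last step left them, time stands still between calls to the robot, and variables do not carry over. Pictures are saved under pics/ and viewed, and the job is handed in when it is done.

Besides the shell and the picture viewer there is one more tool, called as name(argument=value, ...) on one line, values as JSON. step_arm: Moves the arm, as the interface text tells. Its arguments: {"type":"object","properties":{"rows":{"type":"array"},"grip_force":{"type":"number"}},"required":["rows"]}

```bash
mkdir -p pics; ls; python3 - <<'E'
from bench import status, optics
import cv2
print(status.get_state())
for n in ["scene","top","wrist"]:
    d=optics.get_image(n); cv2.imwrite(f"pics/{n}0.png",d["frame"][:,:,::-1])
    print(n,d["K"].tolist(),d["R"].round(4).tolist(),d["t"].round(4).tolist())
E
```

```text
pics
{'time': 0.0, 'joint_positions': array([-1.14491563,  0.32180491, -0.07009426,  1.45168216,  0.02259503,
        1.37079271, -0.0569133 ]), 'qd': array([ 1.39812163e-03, -2.15061944e-04,  5.70368406e-04,  2.11133614e-04,
        9.99328829e-05, -2.63021725e-04,  1.19561537e-04]), 'joint_torque': array([-7.27482784e-04, -4.91286421e+01, -4.04052073e-01, -3.12535679e+01,
       -6.38427003e-02,  4.36849322e-02,  1.75573859e-04]), 'position': array([0.25997876, 0.59515357, 0.22946973]), 'tool_rot': array([-6.42162842e-01, -3.07495447e+00,  2.94707660e-03]), 'ft_force': array([ 0.21911406, -0.17170274,  0.51931086]), 'torque': array([ 0.07575558,  0.05824311, -0.0022935 ]), 'grip_width': 1.000757043932791}
scene [[420.3017635921451, 0.0, 282.7177340492674], [0.0, 420.3017635921451, 207.51581371399556], [0.0, 0.0, 1.0]] [[-0.4728, 0.8812, -0.0002], [0.4779, 0.2563, -0.8402], [-0.7403, -0.3974, -0.5423]] [0.2759, -0.1923, 1.3124]
top [[398.35665990553576, 0.0, 279.39059275333653], [0.0, 398.35665990553576, 203.80552902125314], [0.0, 0.0, 1.0]] [[0.0255, -0.9996, 0.0154], [-0.9849, -0.0278, -0.1706], [0.171, -0.0108, -0.9852]] [-0.0256, 0.5551, 0.8099]
wrist [[369.48261523974304, 0.0, 275.30487281694417], [0.0, 369.48261523974304, 210.78681496030978], [0.0, 0.0, 1.0]] [[0.4003, 0.9164, -0.0018], [0.8898, -0.3882, 0.24], [0.2192, -0.0977, -0.9708]] [-0.6484, -0.0281, 0.3896]
```

View pics/scene0.png

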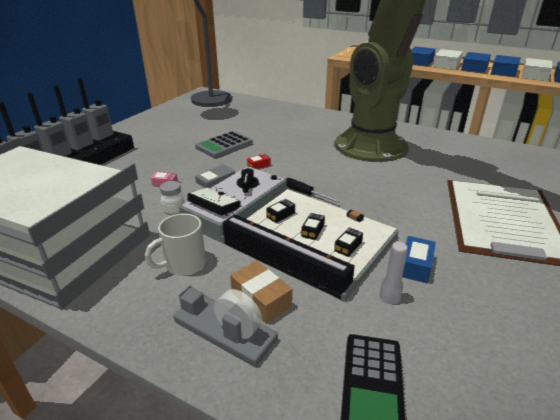

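View pics/top0.png

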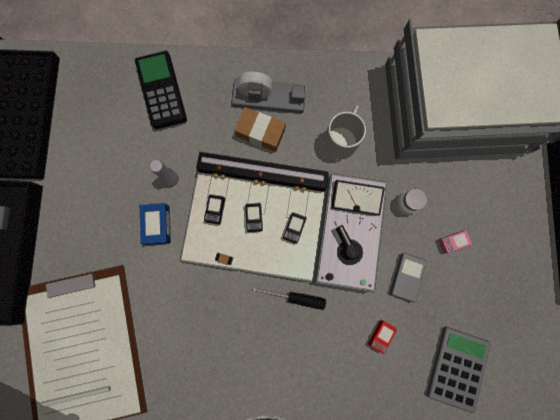

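View pics/wrist0.png

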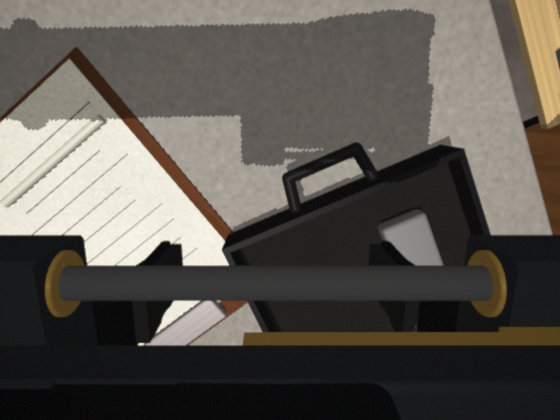

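```bash
python3 - <<'E'
from bench import optics
import cv2
d=optics.get_image("top"); f=d["frame"][140:300,170:400,::-1]
cv2.imwrite("pics/topc.png",cv2.resize(f,None,fx=3.4,fy=3.4,interpolation=cv2.INTER_CUBIC))
E
```

```text
(no output)
```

View pics/topc.png

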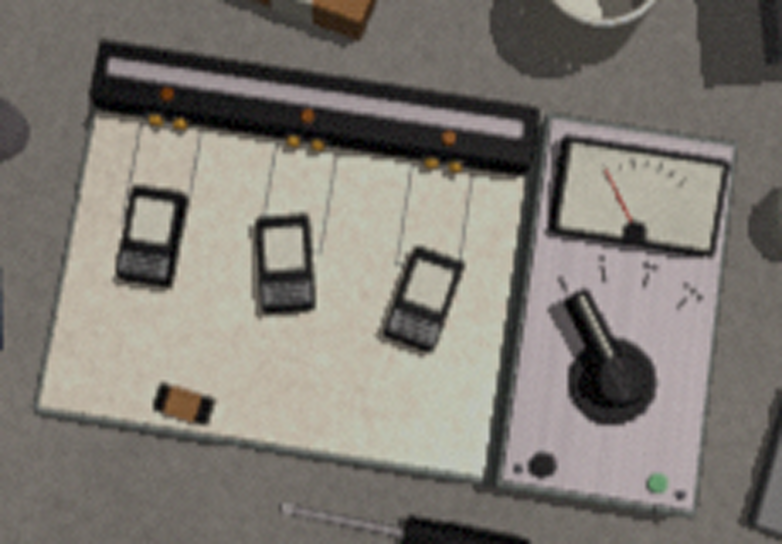

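```bash
cat > h.py <<'E'
import numpy as np, cv2
from scipy.optimize import least_squares
from scipy.spatial.transform import Rotation as Ro
from bench import status, optics
def proj(d,X):
    X=np.atleast_2d(X); c=X@np.array(d["R"]).T+d["t"]; p=c@np.array(d["K"]).T; return p[:,:2]/p[:,2:]
def atz(d,uv,z):
    uv=np.atleast_2d(np.float64(uv)); R=np.array(d["R"]); C=-R.T@d["t"]
    r=np.c_[uv,np.ones(len(uv))]@np.linalg.inv(d["K"]).T@R
    return C+r*((z-C[2])/r[:,2])[:,None]
def T(p,L):  # tester pose p=(x,y,yaw): local->world
    L=np.atleast_2d(L); c,s=np.cos(p[2]),np.sin(p[2])
    return np.c_[p[0]+c*L[:,0]-s*L[:,1],p[1]+s*L[:,0]+c*L[:,1],L[:,2]]
def Ti(p,W):
    W=np.atleast_2d(W); c,s=np.cos(p[2]),np.sin(p[2]); a=W[:,0]-p[0]; b=W[:,1]-p[1]
    return np.c_[c*a+s*b,-s*a+c*b,W[:,2]]
def fit(d,uv,L,x0):
    r=least_squares(lambda p:(proj(d,T(p,L))-uv).ravel(),x0,x_scale=[.01,.01,.01],loss='soft_l1')
    return r.x,(proj(d,T(r.x,L))-uv)
E
cat > a.py <<'E'
from h import *
d=optics.get_image("top")
o=np.array([170,140.]);S=3.4
c=np.array([[38,412],[156,121],[180,125],[293,142],[317,145],[431,163],[455,167],[690,513],[612,382]])/S+o
L=np.array([[-125,210,24],[64,163,37],[64,147,37],[64,73,37],[64,57,37],[64,-17,37],[64,-33,37],[-125,-210,50],[-55,-147.5,57]])/1e3
p,r=fit(d,c,L,[.6,0,-.1]); print(p,r.round(1).tolist())
np.save("p.npy",p)
w=[("p1",152,236,.05),("p2",285,263,.05),("p3",424,299,.05)]
for n,u,v,z in w:
    W=atz(d,np.array([u,v])/S+o,z); print(n,W.round(4),Ti(p,W).round(4))
W=atz(d,[[156,165]],.118);print("torch",W,Ti(p,W))
def pw(u,v):
    z=d["range_z"][v,u];q=np.linalg.inv(d["K"])@[u,v,1]*z;return np.array(d["R"]).T@(q-d["t"])
for u,v in [(156,166),(170,240),(230,250),(300,250)]: print(pw(u,v).round(4), Ti(p,pw(u,v)).round(4))
for n,q in dict(b1=[34,155,37],b2=[34,65,37],b3=[34,-25,37],ax=[-55,-147.5,70]).items(): print(n,T(p,np.array(q)/1e3).round(4))
E
python3 a.py
```

```text
[ 0.53107718 -0.02214146 -0.1367226 ] [[-2.4, -3.5], [0.0, -0.0], [0.1, -0.0], [0.0, 0.4], [0.1, 0.7], [-0.2, 0.8], [-0.0, 0.8], [1.7, -0.6], [-0.0, -0.6]]
p1 [[0.5392 0.1273 0.05  ]] [[-0.0123  0.1491  0.05  ]]
p2 [[0.5244 0.0431 0.05  ]] [[-0.0155  0.0638  0.05  ]]
p3 [[ 0.5041 -0.0445  0.05  ]] [[-0.0237 -0.0259  0.05  ]]
torch [[0.61520826 0.23865719 0.118     ]] [[0.04779988 0.26983169 0.118     ]]
[0.6128 0.2381 0.1193] [[0.0455 0.2689 0.1193]]
[0.4746 0.2287 0.0076] [[-0.0901  0.2408  0.0076]]
[0.4552 0.0933 0.0253] [[-0.0909  0.104   0.0253]]
[ 0.4592 -0.0582  0.0251] [[-0.0663 -0.0455  0.0251]]
b1 [[0.5859 0.1268 0.037 ]]
b2 [[0.5736 0.0376 0.037 ]]
b3 [[ 0.5614 -0.0515  0.037 ]]
ax [[ 0.4565 -0.1608  0.07  ]]
```

```bash
cat >> h.py <<'E'
def tool(s=None):
    s=s or status.get_state(); return np.array(s["position"]),Ro.from_rotvec(s["tool_rot"])
def down(yaw): # tool x at world yaw, z down
    c,s_=np.cos(yaw),np.sin(yaw); return Ro.from_matrix(np.array([[c,s_,0],[s_,-c,0],[0,0,-1.]]))
def plan(P,R,cap=38,capd=6.8,verbose=True):
    p,r=tool(); dr=(r.inv()*R).as_rotvec(); n=int(max(np.ceil(np.linalg.norm(P-p)*1e3/cap),np.ceil(np.degrees(np.linalg.norm(dr))/capd),1))
    rows=[]
    for i in range(n):
        ri=r*Ro.from_rotvec(dr*i/n); rows.append([np.degrees(dr/n).round(1).tolist(),(ri.inv().apply(P-p)*1e3/n).round(1).tolist()])
    print("now",p.round(4),"d world mm",((P-p)*1e3).round(1),"rot deg",np.degrees(dr).round(1),"n",n)
    if verbose:
        for x in rows: print(x)
def tgt(local_mm,yawloc=0.,verbose=True,**k):
    p=np.load("p.npy"); plan(T(p,np.array(local_mm)/1e3)[0],down(p[2]+np.pi+yawloc),verbose=verbose,**k)
E
python3 - <<'E'
from h import *
d=optics.get_image("wrist"); p,r=tool(); C=-np.array(d["R"]).T@d["t"]
print(r.inv().apply(C-p), r.as_matrix().T@np.array(d["R"]).T)
tgt([-20,65,240])
E
```

```text
[ 0.06623116 -0.00070628 -0.15402477] [[-1.83270453e-05 -9.70807779e-01 -2.39858827e-01]
 [ 9.99999933e-01  7.01001862e-05 -3.60132046e-04]
 [ 3.66433140e-04 -2.39858817e-01  9.70807712e-01]]
now [0.2602 0.5955 0.2302] d world mm [ 260.  -550.5    9.8] rot deg [ -0.    0.  -15.8] n 17
[[-0.0, 0.0, -0.9], [-27.0, -23.6, -0.6]]
[[-0.0, 0.0, -0.9], [-26.6, -24.0, -0.6]]
[[-0.0, 0.0, -0.9], [-26.2, -24.4, -0.6]]
[[-0.0, 0.0, -0.9], [-25.8, -24.8, -0.6]]
[[-0.0, 0.0, -0.9], [-25.4, -25.3, -0.6]]
[[-0.0, 0.0, -0.9], [-25.0, -25.7, -0.6]]
[[-0.0, 0.0, -0.9], [-24.6, -26.1, -0.6]]
[[-0.0, 0.0, -0.9], [-24.1, -26.5, -0.6]]
[[-0.0, 0.0, -0.9], [-23.7, -26.8, -0.6]]
[[-0.0, 0.0, -0.9], [-23.3, -27.2, -0.6]]
[[-0.0, 0.0, -0.9], [-22.8, -27.6, -0.6]]
[[-0.0, 0.0, -0.9], [-22.4, -28.0, -0.6]]
[[-0.0, 0.0, -0.9], [-21.9, -28.3, -0.6]]
[[-0.0, 0.0, -0.9], [-21.5, -28.7, -0.6]]
[[-0.0, 0.0, -0.9], [-21.0, -29.0, -0.6]]
[[-0.0, 0.0, -0.9], [-20.5, -29.3, -0.6]]
[[-0.0, 0.0, -0.9], [-20.0, -29.7, -0.6]]
```

step_arm(rows=[[[0,0,-1],[-26,-24,-1],87],[[0,0,-1],[-26,-24,-1],87],[[0,0,-1],[-26,-24,-1],87],[[0,0,-1],[-25,-25,-1],87],[[0,0,-1],[-25,-25,-1],87],[[0,0,-1],[-25,-26,-1],87],[[0,0,-1],[-25,-26,-1],87],[[0,0,-1],[-24,-27,-1],87],[[0,0,-1],[-24,-27,-1],87],[[0,0,-1],[-23,-27,-1],87],[[0,0,-1],[-23,-28,-1],87],[[0,0,-1],[-22,-28,-1],87]], grip_force=15)

```text
time: 1.3
position: [0.4468, 0.2017, 0.239]
tool_rot: [-0.271, -3.126, -0.007]
ft_force: [0.8, 1.2, 0.3]
grip_width: 0.999
```

```bash
python3 - <<'E'
from h import *
tgt([-20,65,240])
E
```

```text
now [0.4468 0.2017 0.239 ] d world mm [  73.3 -156.7    1. ] rot deg [ 0.2 -0.3 -2.1] n 5
[[0.0, -0.1, -0.4], [-19.8, -28.4, -0.4]]
[[0.0, -0.1, -0.4], [-19.6, -28.5, -0.4]]
[[0.0, -0.1, -0.4], [-19.4, -28.6, -0.3]]
[[0.0, -0.1, -0.4], [-19.2, -28.8, -0.3]]
[[0.0, -0.1, -0.4], [-19.0, -28.9, -0.2]]
```

step_arm(rows=[[[0,0,-0.4],[-20,-29,0],87],[[0,0,-0.4],[-20,-29,0],87],[[0,0,-0.4],[-20,-29,0],87],[[0,0,-0.4],[-19,-29,0],87],[[0,0,-0.4],[-19,-29,0],87],[[0,0,0],[0,0,0],87]])

```text
time: 1.8
position: [0.5254, 0.0255, 0.2402]
tool_rot: [0.229, 3.131, 0.006]
ft_force: [0.2, -1.3, 0.1]
grip_width: 0.997
```

```bash
python3 - <<'E'
from h import *
d=optics.get_image("wrist"); cv2.imwrite("pics/w1.png",cv2.resize(d["frame"][:,:,::-1],None,fx=1.42,fy=1.42,interpolation=cv2.INTER_CUBIC))
import pickle; pickle.dump(d,open("w1.pkl","wb")); print(tool()[0])
E
```

```text
[0.52445222 0.02895133 0.24005614]
```

View pics/w1.png

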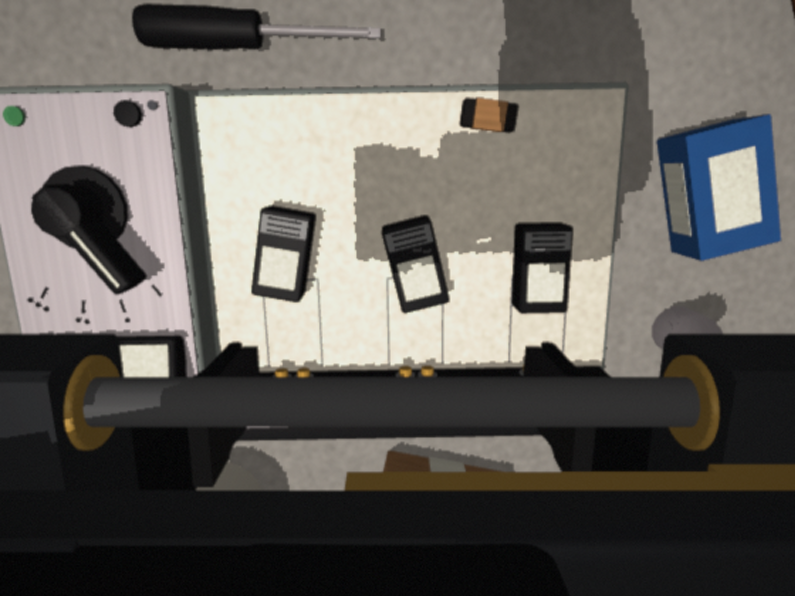

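```bash
python3 - <<'E'
import pickle,cv2
d=pickle.load(open("w1.pkl","rb")); f=d["frame"][135:270,160:420,::-1]
cv2.imwrite("pics/w1c.png",cv2.resize(f,None,fx=3,fy=3,interpolation=cv2.INTER_CUBIC))
E
```

```text
(no output)
```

View pics/w1c.png

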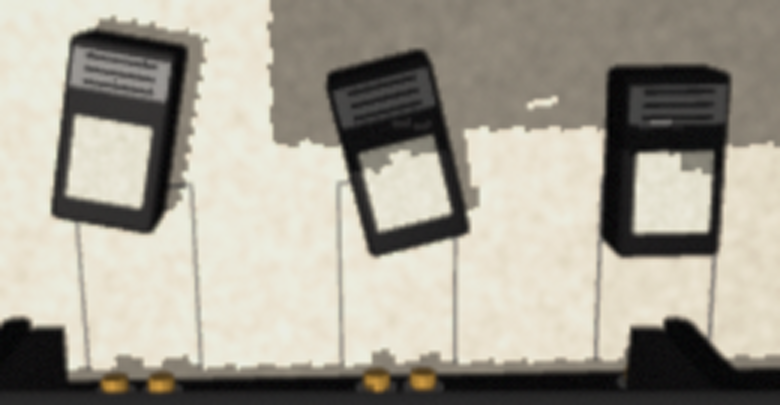

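```bash
cat > b.py <<'E'
from h import *
import pickle
d=pickle.load(open("w1.pkl","rb")); F=lambda a:np.array(a,float)/3+[160,135]
lines=[(-45,(78,240),(88,360)),(-5,(192,190),(200,360)),(45,(340,190),(342,360)),(85,(456,245),(456,360)),(135,(598,250),(596,360)),(175,(713,260),(710,335))]
st=[(64,-33,(115,383)),(64,-17,(161,383)),(64,57,(376,380)),(64,73,(422,379))]
def res(p):
    r=[]
    for y,a,b in lines:
        L=Ti(p,atz(d,F([a,b]),.024)); r+=list(L[:,1]*1e3-y)
    for x,y,a in st:
        L=Ti(p,atz(d,F([a]),.0375))[0]*1e3; r+=[L[0]-x,L[1]-y]
    return np.array(r)
p0=np.load("p.npy"); s=least_squares(res,p0,x_scale=.01,loss='soft_l1'); p=s.x
print(p0,p,res(p).round(1)); np.save("p.npy",p)
fr=Ti(p,atz(d,np.array([[626,88],[196,97]])/1.42,.024));print("front corners",fr*1e3)
ax=Ti(p,atz(d,np.array([[85,208]])/1.42,.055));print("skirt",ax*1e3)
lab={1:[(634,150),(711,150),(711,235),(634,235)],2:[(358,160),(434,137),(453,218),(374,234)],3:[(75,114),(153,126),(145,210),(66,197)]}
edge={1:[(618,255),(717,253)],2:[(375,254),(468,233)],3:[(53,215),(155,232)]}
for k in lab:
    l=Ti(p,atz(d,F(lab[k]),.05))[:,:2]*1e3; e=Ti(p,atz(d,F(edge[k]),.05))[:,:2]*1e3
    v=(l[3]-l[0]+l[2]-l[1]); yaw=np.arctan2(v[1],v[0]); u=np.array([np.cos(yaw),np.sin(yaw)])
    ew=e[1]-e[0]; 
    print(k,"yaw",yaw.round(3),"edge yaw",(np.arctan2(ew[1],ew[0])-np.pi/2).round(3),np.linalg.norm(ew),"centre",(e.mean(0)-30*u).round(1),"label c",l.mean(0).round(1),"edge",e.round(1).tolist())
E
python3 b.py
```

```text
[ 0.53107718 -0.02214146 -0.1367226 ] [ 0.53144585 -0.02290423 -0.13183933] [-0.2  0.1 -0.1 -0.2  0.4  0.1  0.2  0.6 -0.6  0.3 -0.5  0.3 -0.2  0.1
  0.  -0.1  0.1 -0.2  0.  -0.4]
front corners [[-128.43491525  204.91332122   24.        ]
 [-126.81730063  -79.89191833   24.        ]]
skirt [[ -57.39950197 -146.80969188   55.        ]]
1 yaw 0.057 edge yaw 0.005 31.912302941326526 centre [-12.7 149.1] label c [ -2.9 151.2] edge [[17.4, 134.8], [17.2, 166.7]]
2 yaw 0.216 edge yaw 0.215 30.57492933831748 centre [-16.8  65. ] label c [-5.9 66.1] edge [[15.8, 56.5], [9.3, 86.3]]
3 yaw -0.165 edge yaw -0.187 32.74990321608243 centre [-25.2 -25.1] label c [-15.5 -26.9] edge [[1.3, -46.1], [7.4, -13.9]]
```

```bash
python3 - <<'E'
from h import *
tgt([-25,-25,110],-0.17)
E
```

```text
now [0.5245 0.029  0.2401] d world mm [ -21.1  -73.4 -130.1] rot deg [0.3 0.  9. ] n 4
[[0.1, 0.0, 2.3], [2.6, -19.1, 32.4]]
[[0.1, 0.0, 2.3], [1.8, -19.1, 32.4]]
[[0.1, 0.0, 2.3], [1.1, -19.1, 32.5]]
[[0.1, 0.0, 2.3], [0.3, -19.1, 32.5]]
```

step_arm(rows=[[[0.1,0,2],[2.6,-19,26],70],[[0.1,0,2],[2,-19,32],70],[[0.1,0,2],[1,-19,32],70],[[0,0,2],[0.3,-19,32],70],[[0,0,1],[0,0,8],70],[[0,0,0],[0,0,0],70]])

```text
time: 2.35
position: [0.5053, -0.038, 0.1074]
tool_rot: [0.471, 3.1, 0.013]
ft_force: [-0.4, 1.2, 0.7]
grip_width: 0.809
```

```bash
python3 - <<'E'
from h import *
tgt([-25,-25,110],-0.17);tgt([-25,-25,35],-0.17)
E
```

```text
now [ 0.5053 -0.038   0.1074] d world mm [-1.9 -6.4  2.6] rot deg [0.5 0.3 0. ] n 1
[[0.5, 0.3, 0.0], [-0.1, -6.6, -2.7]]
now [ 0.5053 -0.038   0.1074] d world mm [ -1.9  -6.4 -72.4] rot deg [0.5 0.3 0. ] n 2
[[0.3, 0.1, 0.0], [0.1, -3.7, 36.2]]
[[0.3, 0.1, 0.0], [0.0, -3.5, 36.2]]
```

step_arm(rows=[[[0.5,0.3,0],[0,-7,0],70],[[0,0,0],[0,0,0],70],[[0,0,0],[0,0,20],70],[[0,0,0],[0,0,20],70]])

```text
time: 2.68
position: [0.5101, -0.0397, 0.0745]
tool_rot: [0.456, 3.096, 0.008]
ft_force: [0.7, 0.4, -0.6]
grip_width: 0.805
```

```bash
python3 - <<'E'
from h import *
tgt([-25,-25,35],-0.17)
E
```

```text
now [ 0.5101 -0.0397  0.0745] d world mm [ -6.7  -4.7 -39.5] rot deg [0.4 0.6 0.5] n 2
[[0.2, 0.3, 0.3], [2.8, -3.4, 19.7]]
[[0.2, 0.3, 0.3], [2.6, -3.3, 19.7]]
```

step_arm(rows=[[[0.4,0.6,0.5],[5.5,-6.5,0],70],[[0,0,0],[0,0,0],70],[[0,0,0],[0,0,0],70]])

```text
time: 2.93
position: [0.5038, -0.0417, 0.0761]
tool_rot: [-0.465, -3.107, -0.0]
ft_force: [0.0, 0.1, 1.3]
grip_width: 0.805
```

```bash
python3 - <<'E'
from h import *
tgt([-25,-25,35],-0.17)
E
```

```text
now [ 0.5038 -0.0417  0.0761] d world mm [ -0.4  -2.7 -41.1] rot deg [ 0.  -0.   0.3] n 2
[[0.0, -0.0, 0.1], [-0.2, -1.4, 20.5]]
[[0.0, -0.0, 0.1], [-0.2, -1.4, 20.5]]
```

step_arm(rows=[[[0,0,0],[0,-3,14],70],[[0,0,0],[0,0,14],70],[[0,0,0],[0,0,10],70],[[0,0,0],[0,0,0],70]])

```text
time: 3.27
position: [0.509, -0.0429, 0.0441]
tool_rot: [0.458, 3.096, 0.007]
ft_force: [-0.6, 0.1, -0.2]
grip_width: 0.806
```

```bash
python3 - <<'E'
from h import *
tgt([-25,-25,35],-0.17)
E
```

```text
now [ 0.509  -0.0429  0.0441] d world mm [-5.7 -1.5 -9.1] rot deg [0.4 0.6 0.5] n 1
[[0.4, 0.6, 0.5], [5.1, -3.1, 9.0]]
```

step_arm(rows=[[[0.4,0.6,0.5],[5,-2,10],70],[[0,0,0],[0.5,0,0],70],[[0,0,0],[0,0,0],70]])

```text
time: 3.52
position: [0.5046, -0.0428, 0.0354]
tool_rot: [0.474, 3.103, -0.001]
ft_force: [0.8, 0.5, 0.3]
grip_width: 0.806
```

```bash
python3 - <<'E'
from h import *
tgt([-25,-25,35],-0.17)
E
```

```text
now [ 0.5046 -0.0428  0.0354] d world mm [-1.2 -1.6 -0.4] rot deg [-0.   0.1 -0.1] n 1
[[-0.0, 0.1, -0.1], [0.7, -1.9, 0.4]]
```

step_arm(rows=[[[0,0,0],[0,-1.5,0],50],[[0,0,0],[0,0,0],40],[[0,0,0],[0,0,0],30],[[0,0,0],[0,0,0],30],[[0,0,0],[0,0,0],30],[[0,0,0],[0,0,0],30]], grip_force=15)

```text
time: 4.02
position: [0.5052, -0.0444, 0.037]
tool_rot: [0.473, 3.101, 0.001]
ft_force: [-0.4, -0.1, -0.1]
grip_width: 0.438
```

```bash
python3 - <<'E'
from h import *
print(status.get_state()["grip_width"]*87)
tgt([25,-25,35.5],0,cap=10);tgt([-25,-25,35.5],0)
d=optics.get_image("wrist"); cv2.imwrite("pics/w2.png",cv2.resize(d["frame"][100:,:,::-1],None,fx=1.42,fy=1.42,interpolation=cv2.INTER_CUBIC))
E
```

```text
38.11051284247863
now [ 0.5052 -0.0444  0.037 ] d world mm [47.8 -6.6 -1.5] rot deg [ 0.   0.3 -9.8] n 5
[[0.0, 0.1, -2.0], [-9.5, 1.6, 0.4]]
[[0.0, 0.1, -2.0], [-9.6, 1.3, 0.3]]
[[0.0, 0.1, -2.0], [-9.6, 0.9, 0.3]]
[[0.0, 0.1, -2.0], [-9.6, 0.6, 0.3]]
[[0.0, 0.1, -2.0], [-9.6, 0.3, 0.3]]
now [ 0.5052 -0.0444  0.037 ] d world mm [-1.8 -0.  -1.5] rot deg [ 0.   0.3 -9.8] n 2
[[0.0, 0.1, -4.9], [0.8, -0.3, 0.8]]
[[0.0, 0.1, -4.9], [0.9, -0.2, 0.8]]
```

View pics/w2.png

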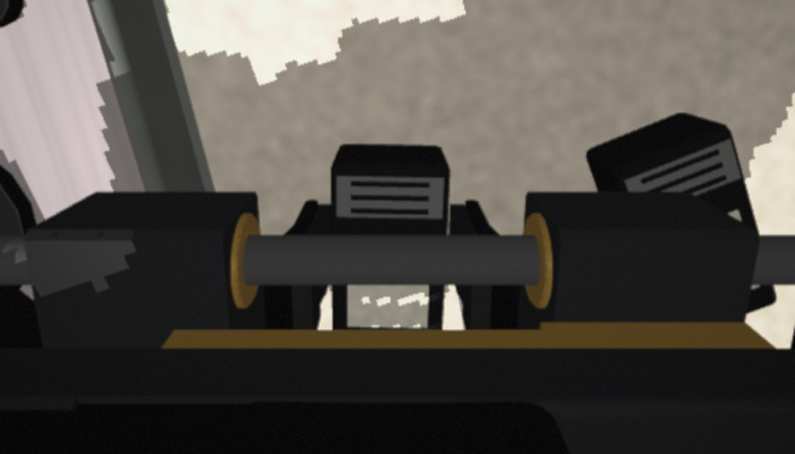

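step_arm(rows=[[[0,0,0],[0,0,0],28],[[0,0,0],[0,0,0],28],[[0,0,0],[0,0,0],28],[[0,0.1,-5],[1,0,0.5],28],[[0,0.1,-5],[0,0,0.5],28],[[0,0,0],[0,0,0],28]])

```text
time: 4.57
position: [0.5053, -0.0445, 0.0371]
tool_rot: [0.191, 3.133, 0.001]
ft_force: [-0.2, -0.2, -1.5]
grip_width: 0.387
```

```bash
python3 - <<'E'
from h import *
print(status.get_state()["grip_width"]*87)
tgt([25,-25,35.5],0,cap=10)
E
```

```text
33.71036096378483
now [ 0.5053 -0.0445  0.0371] d world mm [47.7 -6.5 -1.6] rot deg [0.  0.2 0.6] n 5
[[0.0, 0.0, 0.1], [-9.6, -0.1, 0.4]]
[[0.0, 0.0, 0.1], [-9.6, -0.1, 0.3]]
[[0.0, 0.0, 0.1], [-9.6, -0.1, 0.3]]
[[0.0, 0.0, 0.1], [-9.6, -0.1, 0.3]]
[[0.0, 0.0, 0.1], [-9.6, -0.1, 0.3]]
```

step_arm(rows=[[[0,0,0.5],[-10,0,0.2],28],[[0,0,0],[-10,0,0],28],[[0,0,0],[-10,0,0],28],[[0,0,0],[-10,0,0],28],[[0,0,0],[-10,0,0],28],[[0,0,0],[0,0,0],28]])

```text
time: 5.07
position: [0.5464, -0.0486, 0.0372]
tool_rot: [-0.229, -3.111, -0.01]
ft_force: [0.5, -0.0, -0.9]
grip_width: 0.389
```

```bash
python3 - <<'E'
from h import *
tgt([34,-25,35.5],0,cap=10); p=np.load("p.npy"); print(Ti(p,tool()[0])*1e3)
E
```

```text
now [ 0.5464 -0.0486  0.0372] d world mm [15.4 -3.5 -1.7] rot deg [ 0.3 -1.3 -0.9] n 2
[[0.1, -0.6, -0.4], [-7.9, -0.6, 0.7]]
[[0.1, -0.6, -0.4], [-7.9, -0.7, 0.8]]
[[ 18.25564361 -23.53813847  37.19626688]]
```

step_arm(rows=[[[0.3,-1,-0.8],[-5,-1.5,0],28],[[0,0,0],[-5,0,0],28],[[0,0,0],[-3,0,0],28],[[0,0,0],[0,0,0],28]])

```text
time: 5.4
position: [0.5532, -0.0508, 0.0368]
tool_rot: [-0.216, -3.116, -0.002]
ft_force: [2.6, -0.2, 0.4]
grip_width: 0.391
```

```bash
python3 - <<'E'
from h import *
tgt([34,-25,35.5],0,cap=10); p=np.load("p.npy"); print(Ti(p,tool()[0])*1e3)
E
```

```text
now [ 0.5532 -0.0508  0.0368] d world mm [ 8.7 -1.4 -1.3] rot deg [ 0.  -1.  -0.4] n 1
[[0.0, -1.0, -0.4], [-8.8, -0.2, 1.1]]
[[ 25.20595853 -24.76433498  36.77994182]]
```

step_arm(rows=[[[0,-0.8,-0.4],[-5,0,0.5],28],[[0,0,0],[-4,0,0],28],[[0,0,0],[-3,0,0],28],[[0,0,0],[0,0,0],28]])

```text
time: 5.73
position: [0.5575, -0.0513, 0.0366]
tool_rot: [-0.21, -3.116, -0.005]
ft_force: [1.0, 0.4, -0.6]
grip_width: 0.392
```

```bash
python3 - <<'E'
from h import *
tgt([34,-25,35.5],0,cap=10); p=np.load("p.npy"); print(Ti(p,tool()[0])*1e3)
E
```

```text
now [ 0.5575 -0.0513  0.0366] d world mm [ 4.4 -0.9 -1.1] rot deg [ 0.1 -1.1 -0.2] n 1
[[0.1, -1.1, -0.2], [-4.5, -0.3, 1.0]]
[[ 29.53158204 -24.72727836  36.55006041]]
```

step_arm(rows=[[[0,-0.8,-0.2],[-4,0,0.5],28],[[0,0,0],[-4,0,0],28],[[0,0,0],[-3,0,0],28],[[0,0,0],[-3,0,0],28]])

```text
time: 6.07
position: [0.5612, -0.0518, 0.0361]
tool_rot: [-0.208, -3.11, -0.008]
ft_force: [-10.2, 1.6, 12.2]
grip_width: 0.39
```

```bash
python3 - <<'E'
from h import *
tgt([34,-25,35.5],0,cap=10); p=np.load("p.npy"); print(Ti(p,tool()[0])*1e3)
E
```

```text
now [ 0.5612 -0.0518  0.0361] d world mm [ 0.7 -0.4 -0.6] rot deg [ 0.2 -1.4 -0.1] n 1
[[0.2, -1.4, -0.1], [-0.7, -0.3, 0.5]]
[[ 33.30150757 -24.68546816  36.05995766]]
```

step_arm(rows=[[[0,-1,0],[0,0,0],36],[[0,0,0],[0,0,0],42],[[0,0,0],[0,0,0],55],[[0,0,0],[0,0,0],60],[[0,0,0],[0,0,0],60],[[0,0,0],[0,0,-20],60],[[0,0,0],[0,0,-30],60],[[0,0,0],[0,0,-30],60],[[0,0,0],[0,0,-10],70],[[0,0,0],[0,0,0],70]])

```text
time: 6.9
position: [0.5611, -0.0523, 0.126]
tool_rot: [-0.212, -3.128, -0.002]
ft_force: [0.3, -0.2, -0.5]
grip_width: 0.763
```

```bash
python3 - <<'E'
from h import *
tgt([-17,65,110],0.215)
p=np.load("p.npy"); print(Ti(p,tool()[0])*1e3)
d=optics.get_image("wrist"); cv2.imwrite("pics/w3.png",cv2.resize(d["frame"][:,:,::-1],None,fx=1.42,fy=1.42,interpolation=cv2.INTER_CUBIC))
E
```

```text
now [ 0.5611 -0.0523  0.126 ] d world mm [-37.9  96.  -16. ] rot deg [  0.1  -0.4 -12.5] n 3
[[0.0, -0.1, -4.2], [16.8, 30.0, 5.5]]
[[0.0, -0.1, -4.2], [14.6, 31.2, 5.4]]
[[0.0, -0.1, -4.2], [12.3, 32.1, 5.4]]
[[ 33.21743459 -25.20915555 126.01260032]]
```

View pics/w3.png

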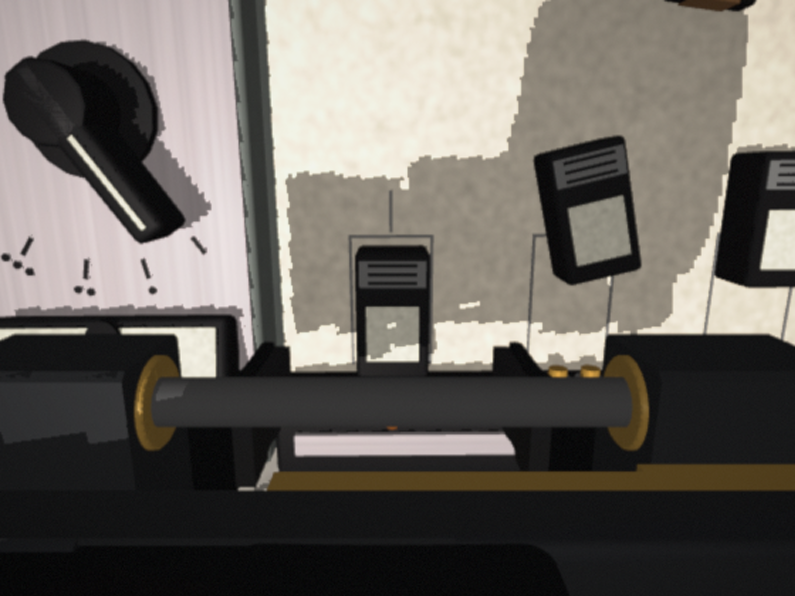

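step_arm(rows=[[[0,0,-4.2],[19,31,3],70],[[0,0,-4.2],[16,33,3],70],[[0,0,-4.2],[14,34,3],70],[[0,0,0],[0,0,0],70],[[0,0,0],[0,0,0],70]])

```text
time: 7.37
position: [0.5138, 0.0498, 0.1093]
tool_rot: [0.141, -3.126, 0.002]
ft_force: [0.5, -0.9, 0.3]
grip_width: 0.805
```

```bash
python3 - <<'E'
from h import *
tgt([-17,65,80],0.215)
E
```

```text
now [0.5138 0.0498 0.1093] d world mm [  9.3  -6.  -29.3] rot deg [-0.1 -0.7  0.4] n 1
[[-0.1, -0.7, 0.4], [-9.1, -6.8, 29.2]]
```

step_arm(rows=[[[0,-0.7,0.4],[-6,-4,15],70],[[0,0,0],[-1,-2,15],70],[[0,0,0],[0,0,0],70],[[0,0,0],[0,0,0],70]])

```text
time: 7.7
position: [0.5192, 0.0445, 0.0741]
tool_rot: [0.13, -3.134, 0.003]
ft_force: [-0.3, 0.3, -0.2]
grip_width: 0.803
```

```bash
python3 - <<'E'
from h import *
tgt([-17,65,36],0.215,cap=20)
E
```

```text
now [0.5192 0.0445 0.0741] d world mm [  4.   -0.7 -38.1] rot deg [-0.1 -0.3  0. ] n 2
[[-0.0, -0.1, 0.0], [-2.0, -0.5, 19.1]]
[[-0.0, -0.1, 0.0], [-2.0, -0.5, 19.1]]
```

step_arm(rows=[[[0,-0.2,0],[-2,-0.5,13],70],[[0,0,0],[0.5,0,13],70],[[0,0,0],[0.5,0,10],70],[[0,0,0],[0,0,0],70],[[0,0,0],[0,0,0],70]])

```text
time: 8.12
position: [0.5212, 0.0415, 0.0374]
tool_rot: [0.122, -3.138, 0.004]
ft_force: [-0.2, 0.3, -0.1]
grip_width: 0.805
```

```bash
python3 - <<'E'
from h import *
tgt([-17,65,36],0.215,cap=20)
E
```

```text
now [0.5212 0.0415 0.0374] d world mm [ 2.   2.3 -1.4] rot deg [-0.1 -0.1 -0.3] n 1
[[-0.1, -0.1, -0.3], [-2.1, 2.1, 1.4]]
```

step_arm(rows=[[[0,0,0],[-1.5,2,1],50],[[0,0,0],[0,0,0],40],[[0,0,0],[0,0,0],28],[[0,0,0],[0,0,0],28],[[0,0,0],[0,0,0],28],[[0,0,0],[0,0,0],28],[[0,0,0],[0,0,0],28],[[0,0,0],[0,0,0],28],[[0,0,0],[0,0,0],28]])

```text
time: 8.87
position: [0.5247, 0.044, 0.0394]
tool_rot: [-0.122, 3.136, -0.002]
ft_force: [0.5, -0.2, -0.5]
grip_width: 0.394
```

```bash
python3 - <<'E'
from h import *
print(status.get_state()["grip_width"]*87)
tgt([-17,65,36.5],0.0,cap=20)
E
```

```text
34.245765067485145
now [0.5247 0.044  0.0394] d world mm [-1.6 -0.3 -2.9] rot deg [-0.1  0.2 12. ] n 2
[[-0.0, 0.1, 6.0], [0.8, -0.1, 1.4]]
[[-0.0, 0.1, 6.0], [0.8, -0.2, 1.4]]
```

step_arm(rows=[[[0,0,6],[0,0,1],28],[[0,0,6],[0,0,1],28],[[0,0,0],[-8,0,0],28],[[0,0,0],[-10,0,0],28],[[0,0,0],[-10,0,0],28],[[0,0,0],[-10,0,0],28],[[0,0,0],[0,0,0],28]])

```text
time: 9.45
position: [0.5658, 0.0394, 0.0396]
tool_rot: [0.216, 3.13, 0.002]
ft_force: [-0.1, -0.9, -0.7]
grip_width: 0.392
```

```bash
python3 - <<'E'
from h import *
tgt([34,65,36.5],0.0,cap=20); p=np.load("p.npy"); print(Ti(p,tool()[0])*1e3)
E
```

```text
now [0.5658 0.0394 0.0396] d world mm [ 7.9 -2.4 -3.1] rot deg [ 0.1  0.2 -0.4] n 1
[[0.1, 0.2, -0.4], [-8.1, -1.3, 3.1]]
[[25.86001692 66.3020642  39.57110779]]
```

step_arm(rows=[[[0,0,-0.4],[-4,-1.3,1.5],28],[[0,0,0],[-3,0,1],28],[[0,0,0],[0,0,0],28]])

```text
time: 9.7
position: [0.5679, 0.0388, 0.0383]
tool_rot: [-0.201, -3.124, -0.005]
ft_force: [1.1, 0.6, -1.6]
grip_width: 0.389
```

```bash
python3 - <<'E'
from h import *
tgt([34,65,36.5],0.0,cap=20); p=np.load("p.npy"); print(Ti(p,tool()[0])*1e3)
E
```

```text
now [0.5679 0.0388 0.0383] d world mm [ 5.8 -1.7 -1.8] rot deg [ 0.1 -0.6  0.2] n 1
[[0.1, -0.6, 0.2], [-6.0, -1.0, 1.7]]
[[28.06487631 65.9315226  38.28881293]]
```

step_arm(rows=[[[0,-0.5,0.2],[-4,-0.8,1],28],[[0,0,0],[-4,0,0.5],28],[[0,0,0],[-3,0,0],28],[[0,0,0],[-3,0,0],28]])

```text
time: 10.03
position: [0.5732, 0.0383, 0.0377]
tool_rot: [-0.202, -3.112, -0.009]
ft_force: [-12.1, -0.3, 10.2]
grip_width: 0.386
```

```bash
python3 - <<'E'
from h import *
tgt([34,65,36.5],0.0,cap=20); p=np.load("p.npy"); print(Ti(p,tool()[0])*1e3)
E
```

```text
now [0.5732 0.0383 0.0377] d world mm [ 0.5 -1.2 -1.2] rot deg [ 0.3 -1.4  0.1] n 1
[[0.3, -1.4, 0.1], [-0.7, -1.1, 1.1]]
[[33.34617294 66.12443876 37.6539332 ]]
```

step_arm(rows=[[[0,-1,0],[0,-1,0],28],[[0,0,0],[0,0,0],36],[[0,0,0],[0,0,0],42],[[0,0,0],[0,0,0],55],[[0,0,0],[0,0,0],60],[[0,0,0],[0,0,0],60],[[0,0,0],[0,0,-20],60],[[0,0,0],[0,0,-30],60],[[0,0,0],[0,0,-30],60],[[0,0,0],[10,0,-10],70],[[0,0,0],[10,0,0],70],[[0,0,0],[0,0,0],70]])

```text
time: 11.03
position: [0.5533, 0.0379, 0.1282]
tool_rot: [-0.204, -3.127, -0.003]
ft_force: [0.1, -0.3, 0.7]
grip_width: 0.783
```

```bash
python3 - <<'E'
from h import *
tgt([-20,150,110],0.03)
p=np.load("p.npy"); print(Ti(p,tool()[0])*1e3)
d=optics.get_image("wrist"); cv2.imwrite("pics/w4.png",cv2.resize(d["frame"][:,:,::-1],None,fx=1.42,fy=1.42,interpolation=cv2.INTER_CUBIC))
import pickle; pickle.dump(d,open("w4.pkl","wb"))
E
```

```text
now [0.5533 0.0379 0.1282] d world mm [-22.   90.5 -18.2] rot deg [ 0.1 -0.5 -1.6] n 3
[[0.0, -0.2, -0.5], [11.1, 29.0, 6.2]]
[[0.0, -0.2, -0.5], [10.9, 29.1, 6.2]]
[[0.0, -0.2, -0.5], [10.6, 29.2, 6.1]]
[[ 13.69758572  63.16611262 128.24803624]]
```

View pics/w4.png

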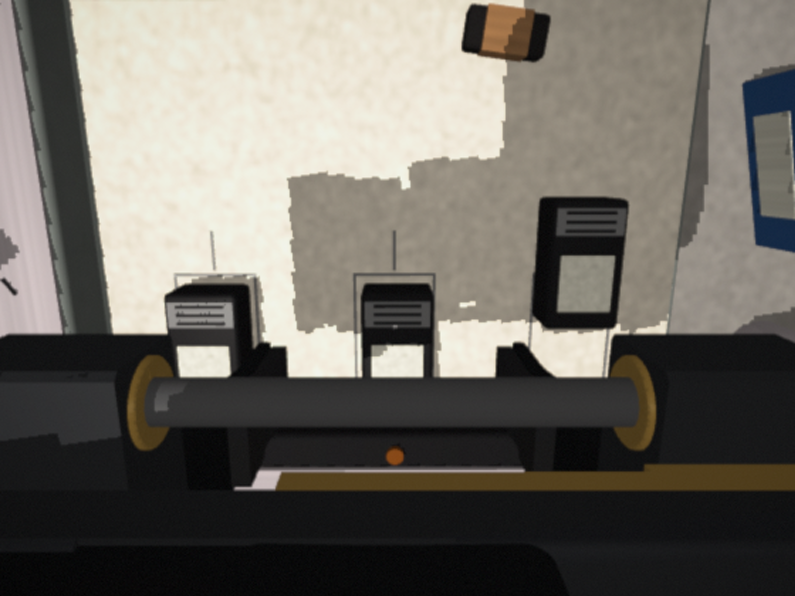

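```bash
python3 - <<'E'
import pickle
from h import *
d=pickle.load(open("w4.pkl","rb"));p=np.load("p.npy")
f=d["frame"][130:240,360:460,::-1]; cv2.imwrite("pics/w4c.png",cv2.resize(f,None,fx=5,fy=5,interpolation=cv2.INTER_CUBIC))
E
```

```text
(no output)
```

View pics/w4c.png

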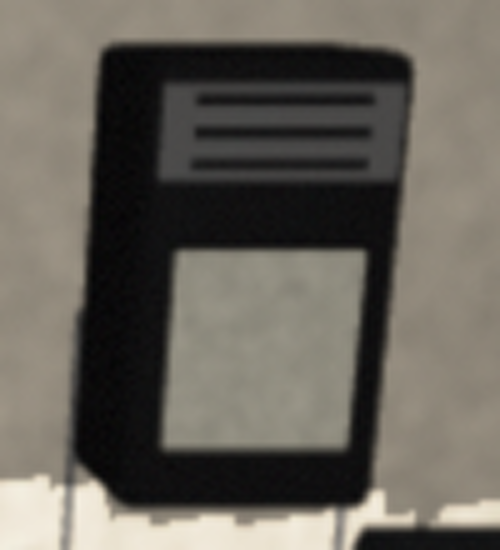

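```bash
python3 - <<'E'
import pickle
from h import *
d=pickle.load(open("w4.pkl","rb"));p=np.load("p.npy")
F=lambda a:np.array(a,float)/5+[360,130]
l=Ti(p,atz(d,F([(174,250),(367,250),(349,450),(161,450)]),.05))[:,:2]*1e3
e=Ti(p,atz(d,F([(115,507),(370,505)]),.05))[:,:2]*1e3
v=l[3]-l[0]+l[2]-l[1]; print(np.arctan2(v[1],v[0]),l.mean(0),e)
ed=l[1]-l[0]+l[2]-l[3];print(np.arctan2(-ed[0],ed[1]))
E
```

```text
0.011712406485043701 [ -2.91283022 151.25811609] [[ 18.00738099 133.67066179]
 [ 17.69962323 167.18296352]]
0.0011411730925011325
```

```bash
python3 - <<'E'
from h import *
p=np.load("p.npy")
for n in ["top","scene"]:
    d=optics.get_image(n); z=d["range_z"]; v,u=np.nonzero(z>0); zz=z[v,u]
    c=np.c_[u,v,np.ones(len(u))]@np.linalg.inv(d["K"]).T*zz[:,None]; W=(c-d["t"])@np.array(d["R"]); L=Ti(p,W)*1e3
    for a,b in [(10,30),(30,60),(60,85),(85,105),(105,125)]:
        m=(abs(L[:,0]-46)<40)&(abs(L[:,1]-268)<40)&(L[:,2]>a)&(L[:,2]<b)&(L[:,1]>222)
        if m.any(): print(n,a,b,m.sum(),np.percentile(L[m],[2,98],axis=0).round(1).tolist())
tgt([-32,151,110],0.0)
E
```

```text
top 10 30 49 [[29.8, 252.3, 10.3], [59.6, 277.2, 29.3]]
top 30 60 129 [[30.9, 253.0, 31.1], [63.9, 284.4, 57.4]]
top 60 85 53 [[35.1, 257.9, 60.6], [54.8, 276.7, 83.5]]
top 85 105 46 [[35.1, 257.8, 85.4], [54.9, 273.8, 104.9]]
top 105 125 154 [[35.4, 258.5, 106.4], [58.2, 281.6, 121.5]]
scene 10 30 181 [[49.6, 252.8, 10.6], [68.5, 287.2, 29.7]]
scene 30 60 296 [[47.3, 253.7, 30.6], [67.5, 285.7, 59.3]]
scene 60 85 183 [[48.8, 257.2, 60.7], [63.3, 281.6, 84.5]]
scene 85 105 151 [[49.9, 257.4, 85.8], [63.8, 281.7, 104.3]]
scene 105 125 212 [[39.7, 257.7, 105.9], [63.0, 281.6, 119.8]]
now [0.5539 0.0376 0.1271] d world mm [-34.3  93.4 -17.1] rot deg [ 0.  -0.5  0.1] n 3
[[0.0, -0.2, 0.0], [15.4, 29.4, 5.8]]
[[0.0, -0.2, 0.0], [15.4, 29.4, 5.8]]
[[0.0, -0.2, 0.0], [15.4, 29.4, 5.7]]
```

step_arm(rows=[[[0,-0.2,0],[16,30,0],70],[[0,-0.2,0],[16,32,0],70],[[0,0,0],[15,32,0],70],[[0,0,0],[0,0,0],70],[[0,0,0],[0,0,0],70]])

```text
time: 11.6
position: [0.5175, 0.1371, 0.1209]
tool_rot: [-0.213, -3.127, 0.009]
ft_force: [-0.3, -1.3, 0.8]
grip_width: 0.804
```

```bash
python3 - <<'E'
from h import *
tgt([-32,151,80],0.0)
E
```

```text
now [0.5175 0.1371 0.1209] d world mm [  2.1  -6.2 -40.9] rot deg [-0.4 -0.4 -0.3] n 2
[[-0.2, -0.2, -0.1], [-1.6, -2.8, 20.5]]
[[-0.2, -0.2, -0.1], [-1.5, -2.8, 20.5]]
```

step_arm(rows=[[[-0.4,-0.4,-0.3],[0,-2,20],70],[[0,0,0],[0,-1.5,20],70],[[0,0,0],[0,0,15],70],[[0,0,0],[0,0,0],70],[[0,0,0],[0,0,0],70]])

```text
time: 12.02
position: [0.5168, 0.1325, 0.0606]
tool_rot: [-0.204, -3.132, 0.003]
ft_force: [-0.0, -0.4, 0.7]
grip_width: 0.804
```

```bash
python3 - <<'E'
from h import *
tgt([-32,151,36],0.0,cap=15)
E
```

```text
now [0.5168 0.1325 0.0606] d world mm [  2.8  -1.5 -24.6] rot deg [-0.1 -0.2  0.1] n 2
[[-0.1, -0.1, 0.1], [-1.5, -0.5, 12.3]]
[[-0.1, -0.1, 0.1], [-1.5, -0.5, 12.3]]
```

step_arm(rows=[[[0,0,0],[-2,-1,10],70],[[0,0,0],[0,0,11],70],[[0,0,0],[0,0,6],70],[[0,0,0],[0,0,0],70],[[0,0,0],[0,0,0],70]])

```text
time: 12.43
position: [0.5209, 0.13, 0.0325]
tool_rot: [-0.208, -3.134, 0.002]
ft_force: [-1.2, -1.4, 6.5]
grip_width: 0.803
```

```bash
python3 - <<'E'
from h import *
tgt([-32,151,36],0.0,cap=15)
E
```

```text
now [0.5209 0.13   0.0325] d world mm [-1.4  1.   3.5] rot deg [-0.1 -0.  -0. ] n 1
[[-0.1, -0.0, -0.0], [1.5, 0.8, -3.5]]
```

step_arm(rows=[[[0,0,0],[1,0.8,-3.5],60],[[0,0,0],[0,0,0],40],[[0,0,0],[0,0,0],28],[[0,0,0],[0,0,0],28],[[0,0,0],[0,0,0],28],[[0,0,0],[0,0,0],28],[[0,0,0],[0,0,0],28],[[0,0,0],[0,0,0],28],[[0,0,0],[0,0,0],28]])

```text
time: 13.18
position: [0.5211, 0.1316, 0.0382]
tool_rot: [0.207, 3.133, 0.0]
ft_force: [-0.8, -0.2, 0.4]
grip_width: 0.388
```

```bash
python3 - <<'E'
from h import *
print(status.get_state()["grip_width"]*87)
tgt([14,154,36.5],0.0,cap=8)
p=np.load("p.npy"); print(Ti(p,tool()[0])*1e3)
E
```

```text
33.762138834642464
now [0.5211 0.1316 0.0382] d world mm [44.5 -3.7 -1.7] rot deg [0.  0.1 0. ] n 6
[[0.0, 0.0, 0.0], [-7.4, 0.4, 0.3]]
[[0.0, 0.0, 0.0], [-7.4, 0.4, 0.3]]
[[0.0, 0.0, 0.0], [-7.4, 0.4, 0.3]]
[[0.0, 0.0, 0.0], [-7.4, 0.4, 0.3]]
[[0.0, 0.0, 0.0], [-7.4, 0.4, 0.3]]
[[0.0, 0.0, 0.0], [-7.4, 0.4, 0.3]]
[[-30.6106509  151.83083103  38.2105225 ]]
```

step_arm(rows=[[[0,0,0],[-7,1,0.3],28],[[0,0,0],[-8,1,0.3],28],[[0,0,0],[-8,0.5,0.3],28],[[0,0,0],[-8,0.3,0],28],[[0,0,0],[0,0,0],28]])

```text
time: 13.6
position: [0.5454, 0.1319, 0.0383]
tool_rot: [-0.203, -3.119, -0.001]
ft_force: [0.8, -0.1, -1.2]
grip_width: 0.389
```

```bash
python3 - <<'E'
from h import *
tgt([14,154,36.5],0.0,cap=8,verbose=False)
p=np.load("p.npy"); print(Ti(p,tool()[0])*1e3)
E
```

```text
now [0.5454 0.1319 0.0383] d world mm [20.2 -4.  -1.8] rot deg [-0.  -0.9  0.1] n 3
[[ -6.51383529 155.33073912  38.34826789]]
```

step_arm(rows=[[[0,-0.8,0],[-6,-1,0.7],28],[[0,0,0],[-6,0,0.3],28],[[0,0,0],[-5,0,0],28],[[0,0,0],[-3,0,0],28],[[0,0,0],[0,0,0],28]])

```text
time: 14.02
position: [0.5583, 0.1309, 0.038]
tool_rot: [-0.199, -3.118, -0.002]
ft_force: [0.3, -0.2, 0.9]
grip_width: 0.391
```

```bash
python3 - <<'E'
from h import *
tgt([14,154,36.5],0.0,cap=8,verbose=False)
p=np.load("p.npy"); print(Ti(p,tool()[0])*1e3)
E
```

```text
now [0.5583 0.1309 0.038 ] d world mm [ 7.3 -3.  -1.5] rot deg [ 0.  -1.   0.2] n 2
[[  6.36899897 155.99575437  38.00349708]]
```

step_arm(rows=[[[0,-0.8,0.2],[-5,-1.8,0.5],28],[[0,0,0],[-4,0,0],28],[[0,0,0],[-4,0,0],28],[[0,0,0],[-3,0,0],28]])

```text
time: 14.35
position: [0.564, 0.1297, 0.0376]
tool_rot: [-0.202, -3.111, -0.002]
ft_force: [-8.8, 0.6, 9.1]
grip_width: 0.388
```

```bash
python3 - <<'E'
from h import *
tgt([14,154,36.5],0.0,cap=8,verbose=False)
p=np.load("p.npy"); print(Ti(p,tool()[0])*1e3)
E
```

```text
now [0.564  0.1297 0.0376] d world mm [ 1.6 -1.7 -1.1] rot deg [-0.  -1.4  0.1] n 1
[[ 12.21242776 155.52472896  37.60929374]]
```

step_arm(rows=[[[0,-0.5,0],[-4,0,0],28],[[0,0,0],[-4,0,0],28]])

```text
time: 14.52
position: [0.5642, 0.1296, 0.0375]
tool_rot: [-0.201, -3.104, -0.001]
ft_force: [-11.0, 0.1, 11.5]
grip_width: 0.391
```

```bash
python3 - <<'E'
from h import *
p=np.load("p.npy"); print(Ti(p,tool()[0])*1e3)
E
```

```text
[[ 12.41734141 155.51571887  37.50191281]]
```

Firm against the studs. Release, back off, and check.

step_arm(rows=[[[0,-1,0],[0,-0.5,0],28],[[0,0,0],[0,0,0],36],[[0,0,0],[0,0,0],42],[[0,0,0],[0,0,0],55],[[0,0,0],[0,0,0],60],[[0,0,0],[0,0,0],60],[[0,0,0],[0,0,-20],60],[[0,0,0],[0,0,-30],60],[[0,0,0],[0,0,-40],60],[[0,0,0],[20,-30,-20],60],[[0,0,0],[25,-30,0],60],[[0,0,0],[15,-30,0],60]])

```text
time: 15.52
position: [0.497, 0.0507, 0.1501]
tool_rot: [-0.19, -3.126, 0.006]
ft_force: [-0.4, -0.5, 0.8]
grip_width: 0.691
```

step_arm(rows=[[[0,0,0],[10,-10,-30],60],[[0,0,0],[5,0,-30],60],[[0,0,0],[0,0,-20],60],[[0,0,0],[0,0,0],60]])

```text
time: 15.85
position: [0.4767, 0.0331, 0.2332]
tool_rot: [-0.209, -3.122, 0.007]
ft_force: [1.9, -0.9, 0.7]
grip_width: 0.687
```

```bash
python3 - <<'E'
from h import *
import pickle
p=np.load("p.npy"); print(Ti(p,tool()[0])*1e3)
d=optics.get_image("wrist"); cv2.imwrite("pics/w5.png",cv2.resize(d["frame"][:,:,::-1],None,fx=1.42,fy=1.42,interpolation=cv2.INTER_CUBIC))
pickle.dump(d,open("w5.pkl","wb"))
t=optics.get_image("top"); cv2.imwrite("pics/t5.png",cv2.resize(t["frame"][140:300,170:400,::-1],None,fx=3.4,fy=3.4,interpolation=cv2.INTER_CUBIC))
E
```

```text
[[-61.66590614  48.28150513 233.15931574]]
```

View pics/w5.png

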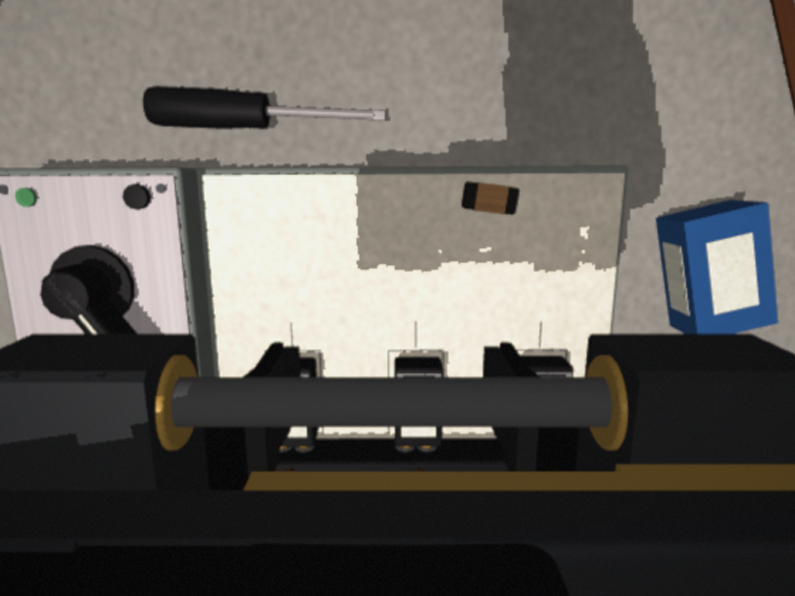

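View pics/t5.png

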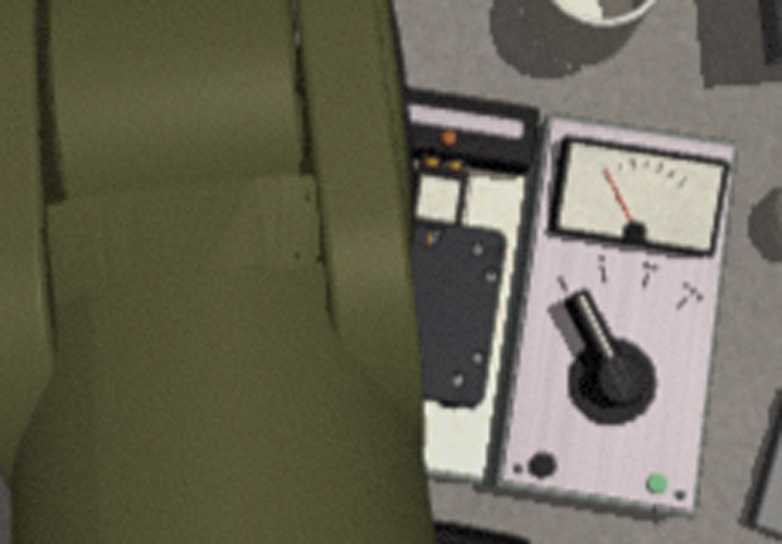

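step_arm(rows=[[[0,0,0],[-25,4,0],60],[[0,0,0],[-30,4,0],60],[[0,0,0],[-30,4,0],60],[[0,0,0],[0,0,0],60],[[0,0,0],[0,0,0],60]])

```text
time: 16.37
position: [0.561, 0.035, 0.2189]
tool_rot: [-0.203, -3.106, 0.015]
ft_force: [-0.7, 0.1, -0.2]
grip_width: 0.687
```

```bash
python3 - <<'E'
from h import *
import pickle
p=np.load("p.npy"); print(Ti(p,tool()[0])*1e3)
d=optics.get_image("wrist"); cv2.imwrite("pics/w6.png",cv2.resize(d["frame"][120:260,150:450,::-1],None,fx=2.6,fy=2.6,interpolation=cv2.INTER_CUBIC))
pickle.dump(d,open("w6.pkl","wb"))
E
```

```text
[[ 21.71734192  61.24384225 218.89097145]]
```

View pics/w6.png

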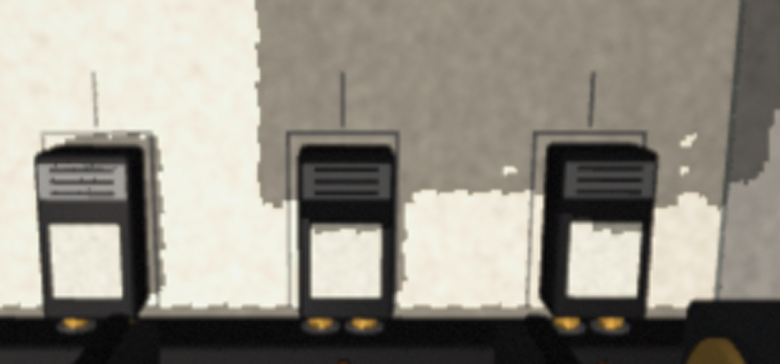

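```bash
python3 - <<'E'
from h import *
import pickle
p=np.load("p.npy");d=pickle.load(open("w6.pkl","rb"));F=lambda a:np.array(a,float)/2.6+[150,120]
lab={3:[(50,225),(121,224),(122,297),(52,298)],2:[(311,227),(381,228),(381,297),(311,297)],1:[(570,222),(641,224),(640,297),(567,297)]}
for k in lab:
    l=Ti(p,atz(d,F(lab[k]),.05))[:,:2]*1e3; v=l[3]-l[0]+l[2]-l[1]
    print(k,"yaw",np.arctan2(v[1],v[0]).round(3),"c",(l.mean(0)-[10,0]).round(1))
print("stud",Ti(p,atz(d,F([(320,325),(362,325),(567,325),(609,325)]),.037))*1e3)
print("lines",Ti(p,atz(d,F([(43,133),(150,133),(288,132),(397,132),(534,132),(645,132)]),.024))*1e3)
tgt([-55,-147.5,200],0.6)
E
```

```text
3 yaw -0.032 c [ 29.8 -24.6]
2 yaw 0.006 c [29.8 66.1]
1 yaw 0.037 c [ 28.6 155.7]
stud [[ 66.6994626   56.79660905  37.        ]
 [ 66.62041379  72.21998795  37.        ]
 [ 66.23571058 147.28023171  37.        ]
 [ 66.15712412 162.61340018  37.        ]]
lines [[ -2.14672668 -44.96083602  24.        ]
 [ -2.25836445  -5.67232662  24.        ]
 [ -2.76730352  44.85984748  24.        ]
 [ -2.87991369  84.65001632  24.        ]
 [ -3.02105575 134.52176595  24.        ]
 [ -3.13508999 174.81512009  24.        ]]
now [0.5607 0.0353 0.2185] d world mm [-103.1 -197.2  -18.5] rot deg [ -0.1  -1.7 -34.3] n 6
[[-0.0, -0.3, -5.7], [12.7, -34.8, 3.8]]
[[-0.0, -0.3, -5.7], [16.1, -33.3, 3.7]]
[[-0.0, -0.3, -5.7], [19.4, -31.6, 3.6]]
[[-0.0, -0.3, -5.7], [22.4, -29.5, 3.5]]
[[-0.0, -0.3, -5.7], [25.3, -27.1, 3.4]]
[[-0.0, -0.3, -5.7], [27.9, -24.5, 3.2]]
```

```bash
python3 - <<'E'
import pickle,cv2
d=pickle.load(open("w6.pkl","rb"))
f=d["frame"][160:255,:,::-1]
a=cv2.resize(f[:,158:215],None,fx=6,fy=6,interpolation=cv2.INTER_CUBIC)
b=cv2.resize(f[:,255:310],None,fx=6,fy=6,interpolation=cv2.INTER_CUBIC)
cv2.imwrite("pics/w6a.png",cv2.hconcat([a,b]))
c=cv2.resize(f[:,350:410],None,fx=6,fy=6,interpolation=cv2.INTER_CUBIC)
cv2.imwrite("pics/w6b.png",c)
E
```

```text
(no output)
```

View pics/w6a.png

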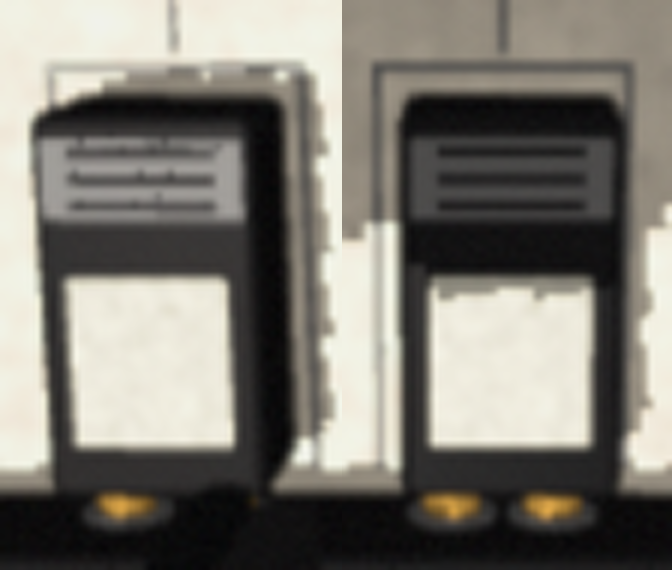

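View pics/w6b.png

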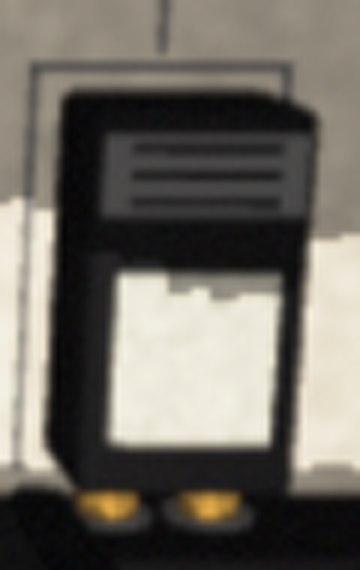

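```bash
python3 - <<'E'
from h import *
import pickle
p=np.load("p.npy");d=pickle.load(open("w6.pkl","rb"))
o=np.array([255,160]);G=lambda a:np.array(a,float)/6+o
# pack2 (crop col minus 342)
print("top rear/terminal",Ti(p,atz(d,G([(170,133),(170,490)]),.05))*1e3)
print("bottom rear",Ti(p,atz(d,G([(170,97)]),.024))*1e3, "line",Ti(p,atz(d,G([(170,68)]),.024))*1e3)
o=np.array([350,160]);print("p1",Ti(p,atz(d,G([(205,132),(200,490)]),.05))*1e3,Ti(p,atz(d,G([(160,95)]),.024))*1e3,Ti(p,atz(d,G([(160,67)]),.024))*1e3)
o=np.array([158,160]);print("p3",Ti(p,atz(d,G([(145,135),(145,490)]),.05))*1e3,Ti(p,atz(d,G([(180,97)]),.024))*1e3,Ti(p,atz(d,G([(180,70)]),.024))*1e3)
# predicted pixels of ideal
for b in (155,65,-25): print(b,proj(d,T(p,np.array([[64,b,50],[4,b,50],[4,b,24],[64,b-8,37],[64,b+8,37]])/1e3)).round(1).tolist())
E
```

```text
top rear/terminal [[ 4.4733255  66.06658271 50.        ]
 [59.34214402 66.41133997 50.        ]]
bottom rear [[ 2.31048407 66.32051953 24.        ]] line [[-2.29240961 66.29159817 24.        ]]
p1 [[  4.04356993 154.97722379  50.        ]
 [ 58.88388678 157.73752693  50.        ]] [[  1.72818292 154.90841555  24.        ]] [[ -2.70175921 154.64316004  24.        ]]
p3 [[  5.05561    -23.70153033  50.        ]
 [ 59.80863426 -26.55560196  50.        ]] [[  2.58264766 -24.69347798  24.        ]] [[ -1.71646965 -24.48389882  24.        ]]
155 [[380.0, 247.0], [384.2, 182.0], [376.6, 178.2], [367.9, 242.7], [384.8, 242.8]]
65 [[281.8, 246.5], [282.1, 181.6], [281.9, 177.9], [273.3, 242.3], [290.1, 242.4]]
-25 [[184.1, 246.0], [180.6, 181.3], [187.8, 177.6], [179.2, 241.8], [195.9, 241.9]]
```

```bash
python3 - <<'E'
from h import *
tgt([-23.6,-126,150],0.6); print(status.get_state()["joint_positions"].round(2))
E
```

```text
now [0.5607 0.0353 0.2185] d world mm [ -69.2 -180.   -68.5] rot deg [ -0.1  -1.7 -34.3] n 6
[[-0.0, -0.3, -5.7], [7.2, -31.1, 12.0]]
[[-0.0, -0.3, -5.7], [10.3, -30.2, 11.9]]
[[-0.0, -0.3, -5.7], [13.4, -29.1, 11.8]]
[[-0.0, -0.3, -5.7], [16.2, -27.6, 11.8]]
[[-0.0, -0.3, -5.7], [19.0, -25.8, 11.7]]
[[-0.0, -0.3, -5.7], [21.5, -23.8, 11.5]]
[-0.52  0.17  0.46  1.68 -0.07  1.34  1.39]
```

step_arm(rows=[[[0,-0.3,-5.7],[7,-32,5],40],[[0,-0.3,-5.7],[10,-32,8],40],[[0,-0.3,-5.7],[14,-31,8],40],[[0,-0.3,-5.7],[17,-29,10],40],[[0,-0.3,-5.7],[20,-27,10],40],[[0,-0.3,-5.7],[22,-25,10],40],[[0,0,0],[0,0,0],40],[[0,0,0],[0,0,0],40]])

```text
time: 17.08
position: [0.4812, -0.1551, 0.1612]
tool_rot: [0.787, -3.036, -0.008]
ft_force: [-0.0, 0.0, -0.2]
grip_width: 0.46
```

```bash
python3 - <<'E'
from h import *
import pickle
tgt([-23.6,-126,110],0.6); print(status.get_state()["joint_positions"].round(2))
d=optics.get_image("wrist"); cv2.imwrite("pics/w7.png",cv2.resize(d["frame"][:,:,::-1],None,fx=1.42,fy=1.42,interpolation=cv2.INTER_CUBIC))
pickle.dump(d,open("w7.pkl","wb"))
E
```

```text
now [ 0.4812 -0.1551  0.1612] d world mm [ 10.2  10.4 -51.2] rot deg [ 0.3 -0.2  2.2] n 2
[[0.2, -0.1, 1.1], [-7.1, 1.9, 25.6]]
[[0.2, -0.1, 1.1], [-7.0, 2.1, 25.6]]
[-0.28  0.06  0.57  1.91 -0.04  1.19  2.38]
```

View pics/w7.png

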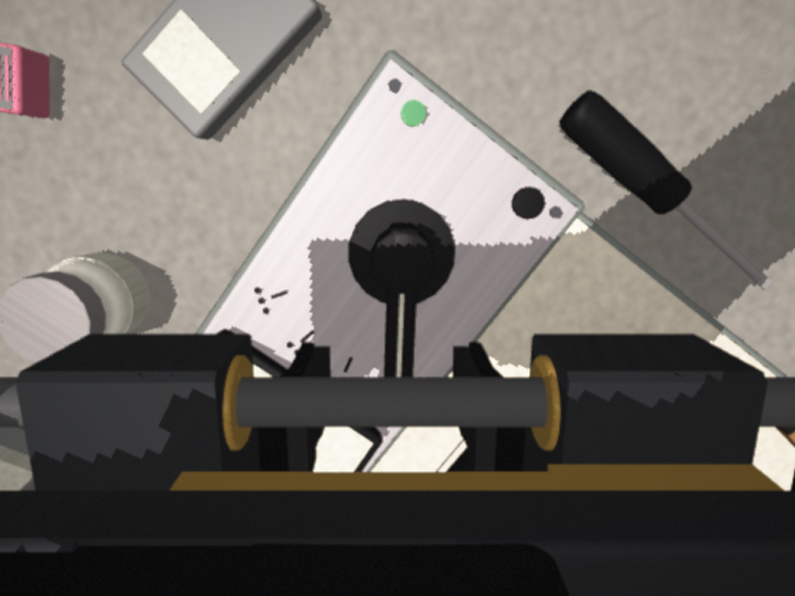

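step_arm(rows=[[[0.2,0,1],[-7,2,20],40],[[0,0,1],[-6,2,25],40],[[0,0,0],[0,0,0],40],[[0,0,0],[0,0,0],40]])

```text
time: 17.47
position: [0.4913, -0.1418, 0.1166]
tool_rot: [0.735, -3.053, -0.003]
ft_force: [0.2, -0.2, -0.1]
grip_width: 0.46
```

```bash
python3 - <<'E'
from h import *
import pickle
tgt([-23.6,-126,67],0.6,cap=15)
d=optics.get_image("wrist"); cv2.imwrite("pics/w8.png",cv2.resize(d["frame"][:,:,::-1],None,fx=1.42,fy=1.42,interpolation=cv2.INTER_CUBIC))
E
```

```text
now [ 0.4913 -0.1418  0.1166] d world mm [  0.2  -2.9 -49.6] rot deg [ 0.1 -0.1  0.2] n 4
[[0.0, -0.0, 0.1], [0.3, -0.7, 12.4]]
[[0.0, -0.0, 0.1], [0.3, -0.7, 12.4]]
[[0.0, -0.0, 0.1], [0.3, -0.7, 12.4]]
[[0.0, -0.0, 0.1], [0.3, -0.7, 12.4]]
```

View pics/w8.png

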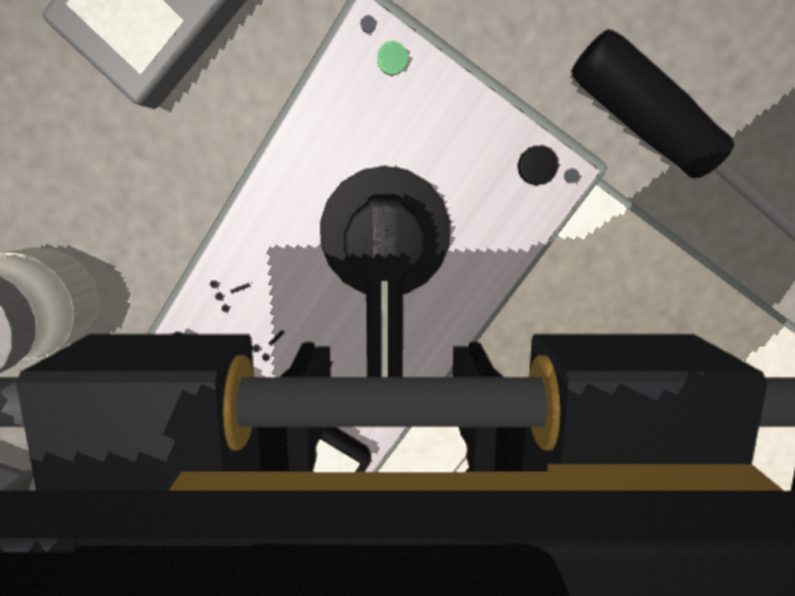

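step_arm(rows=[[[0,0,0],[0,-3,12],40],[[0,0,0],[0,0,15],40],[[0,0,0],[0,0,15],40],[[0,0,0],[0,0,0],40]])

```text
time: 17.85
position: [0.4961, -0.1433, 0.0764]
tool_rot: [-0.741, 3.047, 0.001]
ft_force: [-1.0, 0.1, -0.3]
grip_width: 0.459
```

```bash
python3 - <<'E'
from h import *
tgt([-23.6,-126,67],0.6,cap=15)
E
```

```text
now [ 0.4961 -0.1433  0.0764] d world mm [-4.6 -1.4 -9.4] rot deg [-0.   0.3  0.5] n 1
[[-0.0, 0.3, 0.5], [4.8, 0.9, 9.4]]
```

step_arm(rows=[[[0,0.3,0.5],[4.5,0.5,9],40],[[0,0,0],[0,0,0],40],[[0,0,0],[0,0,0],40]])

```text
time: 18.1
position: [0.4926, -0.1457, 0.068]
tool_rot: [-0.727, 3.055, -0.003]
ft_force: [1.0, 0.5, 1.2]
grip_width: 0.458
```

```bash
python3 - <<'E'
from h import *
tgt([-23.6,-126,67],0.6,cap=15)
E
```

```text
now [ 0.4926 -0.1457  0.068 ] d world mm [-1.1  1.  -1. ] rot deg [-0.1  0.1 -0. ] n 1
[[-0.1, 0.1, -0.0], [0.5, 1.4, 1.0]]
```

Close on the paddle.

step_arm(rows=[[[0,0,0],[0,1,0.5],30],[[0,0,0],[0,0,0],20],[[0,0,0],[0,0,0],10],[[0,0,0],[0,0,0],8],[[0,0,0],[0,0,0],8],[[0,0,0],[0,0,0],8],[[0,0,0],[0,0,0],8]], grip_force=25)

```text
time: 18.68
position: [0.493, -0.144, 0.0696]
tool_rot: [-0.728, 3.051, -0.001]
ft_force: [0.5, -0.8, -0.5]
grip_width: 0.157
```

```bash
cat > arc.py <<'E'
from h import *
p=np.load("p.npy"); s=status.get_state(); P,r=tool(s); L=Ti(p,P)[0]*1e3; v=L[:2]-[-55,-147.5]
x=r.as_matrix()[:,0]; y=(np.arctan2(x[1],x[0])-p[2]-np.pi+np.pi)%(2*np.pi)-np.pi
print("grip",s["grip_width"]*87,"L",L.round(1),"rad",np.hypot(*v).round(1),"dial(pos)",(0.6-np.arctan2(v[1],v[0])).round(3),"dial(yaw)",(.6-y).round(3),"F",s["ft_force"].round(1),"j7",s["joint_positions"][6].round(2))
E
python3 arc.py
```

```text
grip 13.672919155393911 L [ -22.2 -125.    69.6] rad 39.8 dial(pos) 0.0 dial(yaw) -0.0 F [ 0.5 -0.8 -0.5] j7 2.38
```

```bash
python3 - <<'E'
from h import *
d=optics.get_image("scene"); cv2.imwrite("pics/s9.png",cv2.resize(d["frame"][150:310,160:430,::-1],None,fx=2.9,fy=2.9,interpolation=cv2.INTER_CUBIC))
E
```

```text
(no output)
```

View pics/s9.png

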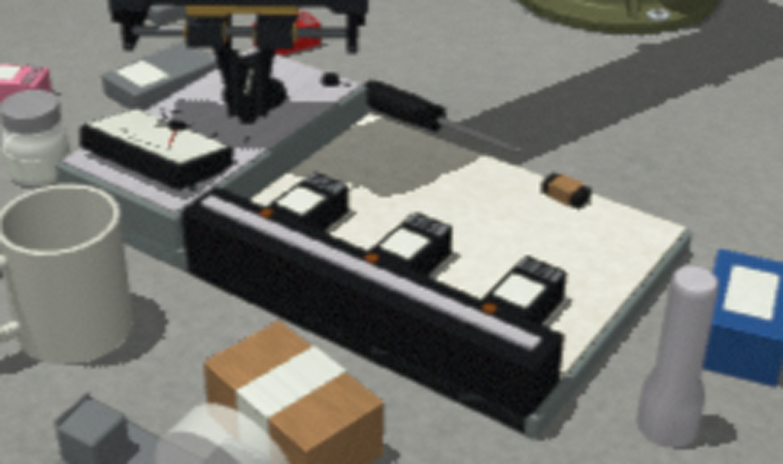

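```bash
python3 - <<'E'
from h import *
t=optics.get_image("top"); cv2.imwrite("pics/t9.png",cv2.resize(t["frame"][150:260,180:340,::-1],None,fx=5,fy=5,interpolation=cv2.INTER_CUBIC))
E
```

```text
(no output)
```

View pics/t9.png

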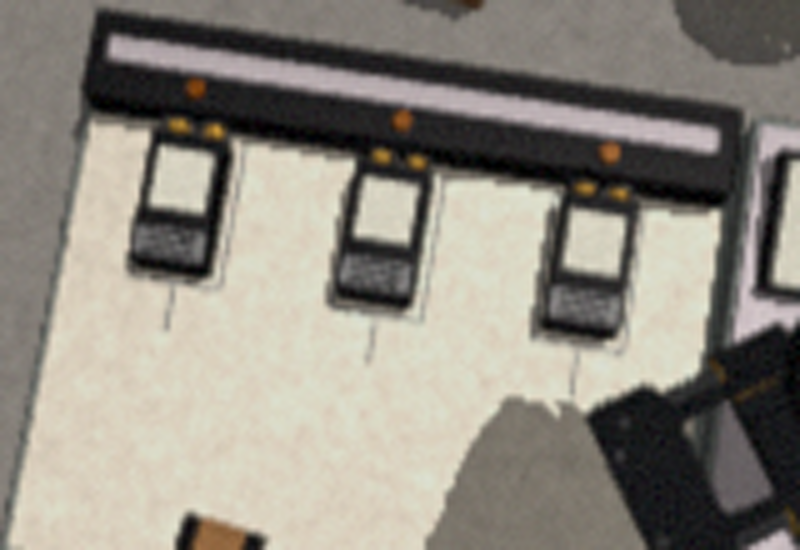

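All three black packs abut their studs (top crop about (195,130), (400,160), (603,190)), square and even. Now turn the dial.

step_arm(rows=[[[0,0,5],[0.2,-3.6,0],8],[[0,0,5],[0.2,-3.6,0],8],[[0,0,5],[0.2,-3.6,0],8],[[0,0,5],[0.2,-3.6,0],8]])

```text
time: 19.12
position: [0.4972, -0.1579, 0.0696]
tool_rot: [-0.17, 3.133, -0.001]
ft_force: [0.1, 0.3, -0.0]
grip_width: 0.158
```

```bash
python3 arc.py
```

```text
grip 13.747410026683868 L [ -16.2 -138.4   69.6] rad 39.8 dial(pos) 0.368 dial(yaw) 0.36 F [ 0.1  0.3 -0. ] j7 2.06
```

step_arm(rows=[[[0,0,5],[0.2,-3.6,0],8],[[0,0,5],[0.2,-3.6,0],8],[[0,0,5],[0.2,-3.6,0],8],[[0,0,5],[0.2,-3.6,0],8],[[0,0,5],[0.2,-3.6,0],8],[[0,0,5],[0.2,-3.6,0],8],[[0,0,5],[0.2,-3.6,0],8]])

```text
time: 19.7
position: [0.4918, -0.183, 0.0696]
tool_rot: [0.823, 3.028, -0.0]
ft_force: [-0.1, 1.9, 0.3]
grip_width: 0.157
```

```bash
python3 arc.py
```

```text
grip 13.665333588830286 L [ -18.3 -163.9   69.6] rad 40.2 dial(pos) 1.019 dial(yaw) 0.999 F [-0.1  1.9  0.3] j7 1.5
```

step_arm(rows=[[[0,0,5],[0.4,-3.6,0],8],[[0,0,4.5],[0.4,-3.4,0],8],[[0,0,2.5],[0.3,-2,0],8],[[0,0,0],[0,-0.5,0],8]])

```text
time: 20.03
position: [0.4863, -0.1902, 0.0696]
tool_rot: [1.152, 2.917, 0.001]
ft_force: [1.1, 1.7, -2.1]
grip_width: 0.16
```

```bash
python3 arc.py
```

```text
grip 13.892887462780134 L [ -22.7 -171.8   69.6] rad 40.4 dial(pos) 1.245 dial(yaw) 1.221 F [ 1.1  1.7 -2.1] j7 1.3
```

step_arm(rows=[[[0,0,0.3],[0,-0.5,0],8],[[0,0,0],[0,-0.5,0],8],[[0,0,0],[0,-0.5,0],8],[[0,0,0],[0,-0.5,0],8],[[0,0,0],[0,-0.5,0],8],[[0,0,0],[0,-0.5,0],8],[[0,0,0],[0,-0.5,0],8],[[0,0,0],[0,-0.5,0],8]])

```text
time: 20.7
position: [0.4863, -0.1903, 0.0697]
tool_rot: [1.148, 2.916, 0.006]
ft_force: [3.3, 3.9, -2.8]
grip_width: 0.155
```

```bash
python3 arc.py; python3 - <<'E'
from h import *
t=optics.get_image("top"); cv2.imwrite("pics/t10.png",cv2.resize(t["frame"][145:300,180:400,::-1],None,fx=3.6,fy=3.6,interpolation=cv2.INTER_CUBIC))
d=optics.get_image("wrist"); cv2.imwrite("pics/w10.png",d["frame"][:,:,::-1])
E
python3 arc.py
```

```text
grip 13.494642653248752 L [ -22.8 -171.8   69.7] rad 40.4 dial(pos) 1.247 dial(yaw) 1.218 F [ 3.3  3.9 -2.8] j7 1.31
grip 13.965798656594627 L [ -22.8 -171.9   69.7] rad 40.4 dial(pos) 1.248 dial(yaw) 1.218 F [ 3.6  2.7 -3.2] j7 1.31
```

View pics/t10.png

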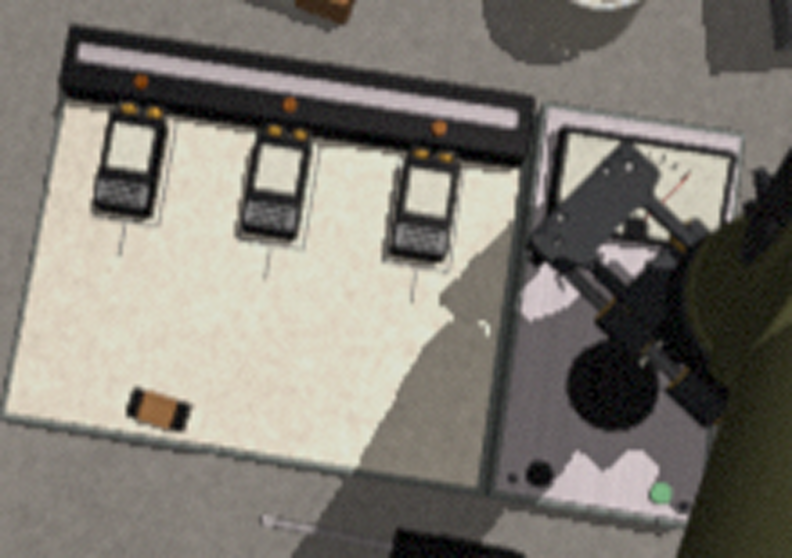

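View pics/w10.png

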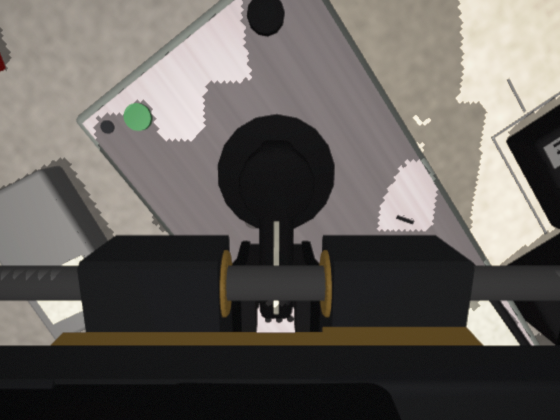

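```bash
python3 -c "
from bench import order
print(order.close_job())"; python3 arc.py
```

```text
the job is handed in; nothing more can be done
None
the job is handed in; nothing more can be done
```

All three black packs are against the studs in their bays. The dial is held at the third click, and the job was handed in at about 20.8 s of the 62 s allowed.

**What I did:**
- I gripped each pack in turn (right, middle, left), squared it, and slid it forward until the studs pushed back with about 10–12 N, then released it.
- I then gripped the dial's paddle and swung it clockwise about its axis, with the dial still off when I closed on it.

**Last checks:**
- **Dial:** the tool's turn gave 1.22 rad and its position gave 1.25 rad. Both stayed steady over the last 0.7 s, with the paddle still gripped and its tip over the three dots.
- **Packs:** the top view after turning shows them touching their studs, parallel to the printed outlines and in an even row. Across the bays they were within about 1 mm of centre.
- **Bystanders:** none was touched on purpose, and those in view looked unmoved. The closest pass was the gripper body beside the torch, with about 7 mm of room by calculation.

**Checks that disagreed:** an earlier wrist-camera reading, taken from the label positions, put the packs 4–5 mm short of the studs, which would be out of tolerance. Their rear edges gave about 34 mm, within 2 mm of nominal, and the stud contact forces and both later views agreed, so I went with those. The same label reading gave yaw of 0.03–0.04 rad, still inside the limit, while the packs' sides ran parallel to the outlines to within about 0.02 rad.

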